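# Divert the grinding balls into the jar

## Robot

A 7-joint arm with a two-finger parallel gripper is mounted at the origin on the work surface. World frame = base frame: x ahead of the robot, y to its left, z up, the work surface at z = 0. Lengths are in m, angles in rad, forces in N, time in s.
With the tool pointing down it reaches from about 0.425 to 0.925 m from the base axis. Payload 6.8 kg.
Tool frame: the origin (TCP) lies on the front face of the gripper's body, between the roots of the fingers; the fingertips stand 73 mm ahead of it and the grasp point (between the pads) lies 54 mm ahead of it; z points along the fingers, y is the line along which they close (so a half turn about z gives the same grasp; the last joint's range is limited). The gripper opens to 85 mm and grips with 20 to 120 N. Pads are 22 mm wide; open, the fingers measure 114 mm over their backs; the gripper's body (76 mm by 85 mm) begins 54 mm behind the grasp point. The pads swing forward as they close: fully open they stand 13 mm farther back than shut.
Start: joints at [-1.295, 0.477, 0.022, 1.555, -0.011, 1.109, -0.083], TCP at [0.253, 0.626, 0.304] pointing down, gripper open.
Joint ranges: [-2.96, 2.96], [-0.34, 2.1], [-1.41, 1.46], [0.24, 2.44], [-1.37, 4.51], [0.17, 1.92], [-2.96, 2.96]. Speed limits (rad/s): [2.39, 2.39, 3.14, 3.14, 3.14, 3.14, 3.14].

## Interface

Orientations are given as a unit quaternion [w, x, y, z].
In Python, from station import bot, optics gives the robot as it stands.
- The arm moves only by the tool drive_tool, never from a script. Its argument "deltas" is a list of rows, each an object with "gripper": the closure in counts, from 0 (fully open) to 255 (shut); "offset": the shift along the tool's x, y, z in units of 1000 mm (1.0 is 1000 mm), a list of three; "angular": the turn, a rotation vector about the tool's x, y, z in units of 45 degrees (1.0 is 45 degrees), a list of three. In form: [{"gripper": gripper, "offset": [dx, dy, dz], "angular": [rx, ry, rz]}, ...]. A call has 1 to 5 rows; each row is the pose to reach, as a shift and turn from the pose commanded when the call began, along the tool's axes at that moment; what a row does not reach only later rows make up. A row lasts 1/10 s, in which the tool goes at most 50 mm and 8.59 degrees, less where a joint would pass 70% of its speed; a pose out of reach is approached as far as the arm can. A call with a number of a shift or a turn outside -1 to 1 is refused whole. A call with a gripper value outside its range is refused whole. The fingers move at their own pace and stop on an object; "grip_force" is the grip in N (left out, the last holds). Time passes only in rows, so rows that repeat a pose let the fingers close. It gives the time, the measured TCP pose, the force, the opening and the grip force at its end, in the units of the state.
- bot.get_obs(): the state, without advancing time (a new reading comes with each control period).
- optics.read_camera(name): name is "side" or "top" or "wrist"; returns the picture (384x512x3 uint8, blue, green, red); there is no depth.
- optics.camera_model(name): a dict with "fx", "fy", "cx", "cy" (pixels), "cam_to_world" (4x4, takes a point from camera to world coordinates). Camera axes: x right, y up, looking along -z (the intrinsics and any distortion apply to the point x, -y, -z); pixel columns grow to the right and rows downward; lengths in m; the calibration is good to about 2 mm. A picture is of the moment at which its call begins: read the wrist's pose just before it. camera_model takes no time and is no camera call; for the wrist camera it gives the pose at the moment of the call.
- bot.hand_in(): hands the job in; it is judged then, once.
The state is a dict: "t": time; "q": joint angles; "joint_vel": joint speeds; "joint_torque": joint torques, N m; "eef_pos": TCP position; "tool_rot": TCP orientation; "contact_force": force on the tool from outside, world axes, zero at the start; "torque": the same for the moment, N m; "gripper_width": opening from 0.0 (shut) to 1.0 (fully open); "grasp_force": force on a finger pad.
Only numpy, scipy, OpenCV 4.12 (cv2) and the standard library are available. Lean on these libraries where they do the work, as an engineer would, in place of code of your own. Each camera call takes 0.05 s, during which the arm holds its last target. There are 200 camera calls.

## Task

Load the round grinding jar for the next mill run: first ease the diverter's lever over, gently but right up against its stop, so that the chute feeds the spout above the jar and not the one above the square tray, then pour all five balls from the scoop into the funnel so that they end up in the jar. Leave the flap set, stand the empty scoop back upright on the bench, and leave the jar, the tray and the other things where they are.

Things in the scene. Friction and masses are not known exactly. Their poses are not given: they have to be found in the camera images.
- chute: Two-way diverter chute fixed to the bench: steel funnel on an upside-down-Y duct of aluminium sheet, clear sheet on its far (+x) side; 261 mm wide over its legs (y), duct 56 mm deep (x), 255 mm high. Origin: middle of its base, on the bench; x roughly away from the robot, y to its left exit, z up. A flap on a shaft along x, 130 mm high in the middle, closes one leg; its lever is on the robot's side.
- lever_grip (a point): On the axis of the lever's black round grip, 14 mm diameter, lying along the chute's x, from x = -41 to -74 mm; this point is at x = -64 mm. It swings sideways on a 48 mm arm standing up from the shaft: in the middle y = 0, z = 178 mm in the chute's frame; at a stop, 33 degrees over, y = +-26, z = 170 mm. The flap inside leans the same way and closes the leg it leans to: parts leave by the other leg.
- flap_hinge (a point): On the flap's shaft axis (along the chute's x), straight below lever_grip when the lever is upright. The lever starts near the middle, drags (2.5 N at the grip) and stays where left. Home means hard against its rubber stop (to 2.5 mm): known by feel, resistance rises sharply there; over 45 N bends it.
- funnel_mouth (a point): Centre of the funnel's mouth, at rim height, 255 mm above the bench; 134 mm inside, 140 mm outside diameter, narrowing to a 48 mm throat 190 mm high. The rim overhangs the lever's grip to within 4 mm of its free end, so an upright hand strikes the funnel: reach the grip with the hand tilted about 40 degrees, fingers pointing down and towards the chute.
- spout_left (a point): Middle of the left (+y) exit spout's opening, pointing down, 45 x 48 mm, 66 mm above the bench, above the jar or the tray.
- spout_right (a point): The same for the right (-y) exit spout.
- jar: Round steel grinding jar, loose, 0.9 kg, 84 mm outside diameter (88 mm at the rim), 60 mm high, wall 5 mm, floor 6 mm; stands on the bench under one of the spouts, left or right. Origin: centre of its underside.
- tray: Square steel tray, loose, 84 x 84 mm, 55 mm high; stands on the bench under the other spout. Origin: centre of its underside.
- scoop: Steel weighing scoop with the five balls, loose, 0.22 kg, 3 mm sheet: flat floor 70 mm long, upright rear and side walls 36 mm high, 56 mm wide outside; at its front (+x) a ramp rises at 25 degrees to a pouring lip. Origin: on its underside; x to the lip, z up. Balls stay in while it is level and roll out over the lip when that end is tipped down over 30 degrees; 45 empties it.
- scoop_center (a point): Where to grasp the scoop: midway between its upright side walls (56 mm wide outside, 72 mm long, 36 mm high; fingers close along the scoop's y), 18 mm above its underside.
- scoop_lip (a point): Middle of the scoop's pouring lip, as wide as the scoop (56 mm): 86 mm in front of scoop_center and 8 mm higher when the scoop stands level.
- ball0_center (a point): Centre of one of the five steel grinding balls, 18 mm diameter, 24 g, in the scoop at the start.
- ball1_center (a point): Centre of one of the five steel grinding balls, 18 mm diameter, 24 g, in the scoop at the start.
- ball2_center (a point): Centre of one of the five steel grinding balls, 18 mm diameter, 24 g, in the scoop at the start.
- ball3_center (a point): Centre of one of the five steel grinding balls, 18 mm diameter, 24 g, in the scoop at the start.
- ball4_center (a point): Centre of one of the five steel grinding balls, 18 mm diameter, 24 g, in the scoop at the start.
- spray_bottle: White spray bottle, 72 mm diameter, 210 mm high. Not part of the job. Origin: centre of its underside.
- petri_stack: Stack of three petri dishes, 94 mm diameter, 46 mm high. Not part of the job. Origin: centre of its underside.
- tube_rack: Rack of capped tubes, 70 x 200 mm, 115 mm high. Not part of the job. Origin: centre of its underside.
- tally: Small steel hand tally counter, 40 mm diameter, 30 mm high. Not part of the job. Origin: centre of its underside.
- reagent: Amber reagent jar, 64 mm diameter, 125 mm high. Not part of the job. Origin: centre of its underside.
- beaker: Glass beaker, 80 mm diameter, 95 mm high. Not part of the job. Origin: centre of its underside.
Not all that is in view belongs to the job. What is shaped like the jar but yellow is not meant.

How it is judged:
By the outcome, as a careful person would: the job done as asked, in the order asked, and still so for the second after the job is handed in, with the robot touching nothing.
It also fails if it takes over 64 s, if anything falls off the work surface, if the arm or the gripper's body presses on something with over 40 N, if the wrist force passes 120 N, or if a joint passes its speed limit or range.

## Working session

There is one attempt and no reset: what is moved stays moved. The work goes in short steps, Python scripts to look and compute and a tool call to move; the robot and the scene stay as the last step left them, time stands still between calls to the robot, and variables do not carry over. Pictures are saved under pics/ and viewed, at most 10 in all, crops included, and the job is handed in when it is done.

Besides the shell and the picture viewer there is one more tool, called after "Emit:" as a command line: name --argument value ..., lists and objects as JSON in quotes. drive_tool: Moves the arm, as the interface text tells. Its arguments: {"type":"object","properties":{"deltas":{"type":"array"},"grip_force":{"type":"number"}},"required":["deltas"]}

```bash
mkdir -p pics; ls; python3 - <<'E'
from station import bot, optics
import cv2,numpy as np
print(bot.get_obs())
for n in("side","top"):
    im=optics.read_camera(n); cv2.imwrite(f"pics/{n}0.png",cv2.resize(im,(800,600),interpolation=cv2.INTER_CUBIC)); cv2.imwrite(f"{n}_raw.png",im)
    print(n,optics.camera_model(n))
E
```

```text
pics
{'t': 0.0, 'q': array([-1.29511676,  0.47780536,  0.02232152,  1.55646411, -0.0114901 ,
        1.1092946 , -0.0831029 ]), 'joint_vel': array([ 0.00064816, -0.00036507, -0.00285905,  0.00027647,  0.00070832,
        0.00023267,  0.00054853]), 'joint_torque': array([ 2.06046457e-04, -5.96440351e+01,  1.60880573e+00, -2.81198806e+01,
        1.25790705e-02,  9.22766514e-03, -3.74962440e-06]), 'eef_pos': array([0.2525619 , 0.62546767, 0.30291637]), 'tool_rot': array([-1.07556793e-04,  1.90695024e-01,  9.81648898e-01, -9.15421441e-04]), 'contact_force': array([-0.20647697, -0.04268946,  0.12519931]), 'torque': array([-0.02557784, -0.09440942, -0.01167477]), 'grasp_force': 0.0, 'gripper_width': 0.9965022972624966}
side {'fx': 350.4438202342984, 'fy': 350.4438202342984, 'cx': 251.12905651514663, 'cy': 197.53002687504323, 'cam_to_world': array([[ 0.99771168,  0.02725591, -0.06187504,  0.47479784],
       [-0.06732289,  0.48504166, -0.87189576, -0.82216785],
       [ 0.00624765,  0.87406619,  0.48576668,  0.63859929],
       [ 0.        ,  0.        ,  0.        ,  1.        ]])}
top {'fx': 460.14626549594243, 'fy': 460.14626549594243, 'cx': 262.1733473571723, 'cy': 194.10632883385017, 'cam_to_world': array([[-8.74075963e-04,  9.82645494e-01, -1.85491424e-01,
         3.35069661e-01],
       [-9.99880664e-01, -3.71979391e-03, -1.49940467e-02,
        -3.22282303e-02],
       [-1.54238223e-02,  1.85456182e-01,  9.82531481e-01,
         1.30682669e+00],
       [ 0.00000000e+00,  0.00000000e+00,  0.00000000e+00,
         1.00000000e+00]])}
```

View pics/side0.png

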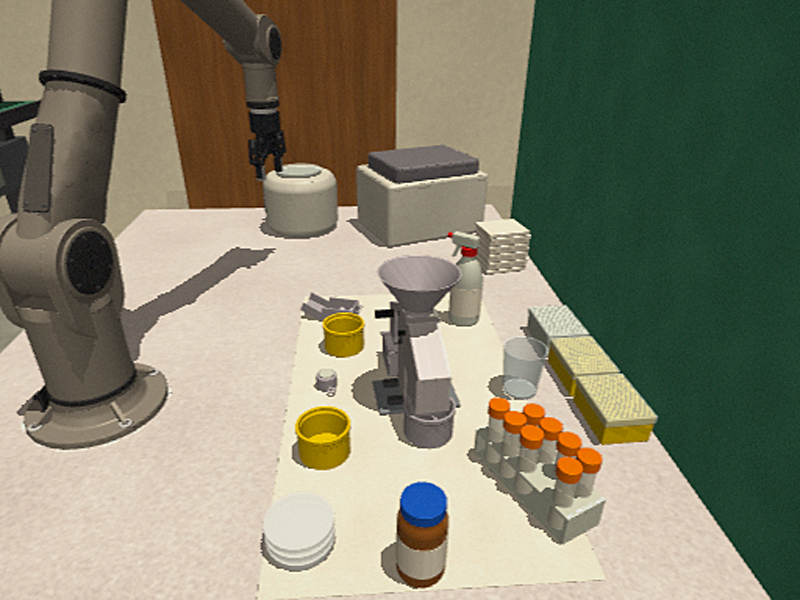

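View pics/top0.png

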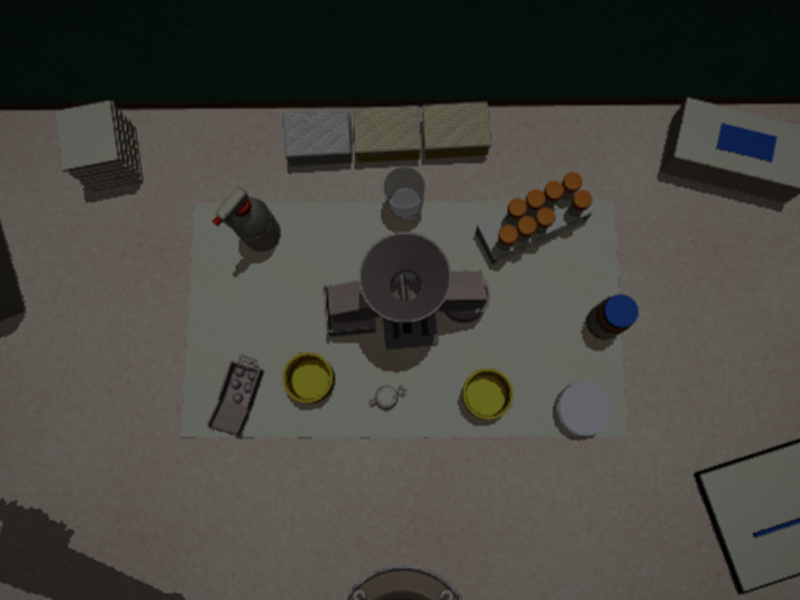

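The jar (round) is under the right (-y) spout, at about (465,300) in the top view. The tray is at (350,310) and the scoop at (236,395). The lever therefore has to go to +y. I'll take an enlarged crop for measuring.

```bash
python3 - <<'E'
import cv2,numpy as np
im=cv2.imread("top_raw.png")[147:287,128:318]
im=np.clip(255*(im/255.)**.55,0,255).astype(np.uint8)
cv2.imwrite("pics/top1.png",cv2.resize(im,None,fx=4,fy=4,interpolation=cv2.INTER_CUBIC))
E
cat > h.py <<'E'
import numpy as np
from station import bot,optics
from scipy.spatial.transform import Rotation as R
def pix2w(cam,u,v,z):
    "pixel (raw) -> world point at height z"
    T=cam["cam_to_world"]; d=T[:3,:3]@np.array([(u-cam["cx"])/cam["fx"],-(v-cam["cy"])/cam["fy"],-1])
    o=T[:3,3]; return o+d*(z-o[2])/d[2]
def w2pix(cam,p):
    T=cam["cam_to_world"]; c=T[:3,:3].T@(np.asarray(p)-T[:3,3])
    return cam["cx"]+cam["fx"]*c[0]/-c[2], cam["cy"]+cam["fy"]*c[1]/c[2]
def rot(q): return R.from_quat([q[1],q[2],q[3],q[0]])
def delta(p_to,R_to,p0=None,R0=None):
    "offset (m) and angular (45deg units) from current pose"
    if p0 is None:
        o=bot.get_obs(); p0=o["eef_pos"]; R0=rot(o["tool_rot"])
    return R0.inv().apply(np.asarray(p_to)-p0), (R0.inv()*R_to).as_rotvec()/np.deg2rad(45)
E
```

```text
(no output)
```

View pics/top1.png

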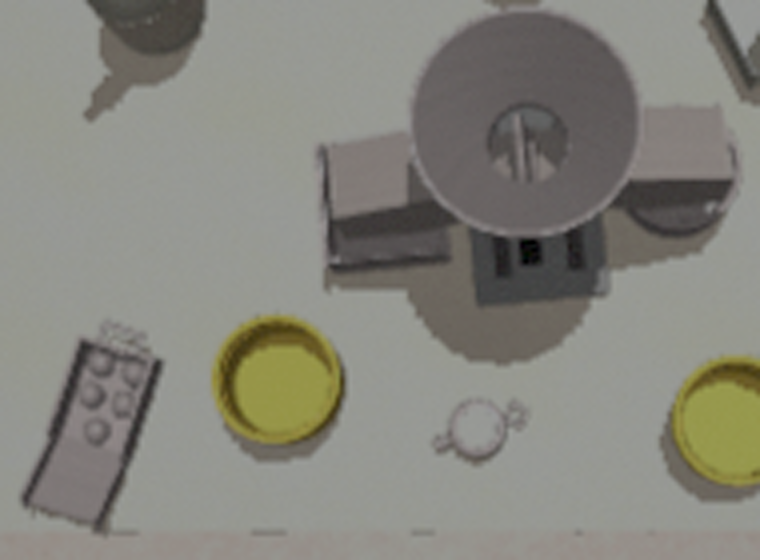

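```bash
python3 - <<'E'
from h import *
c=optics.camera_model("top"); s=optics.camera_model("side")
def P(u,v,z): return pix2w(c,(u+.5)/4-.5+128,(v+.5)/4-.5+147,z)
def S(u,v,z): k=512/800; return pix2w(s,(u+.5)*k-.5,(v+.5)*k-.5,z)
fm=P(525,123,.255); print("funnel",fm, "W",P(410,123,.255)[1]-P(640,123,.255)[1])
print("funnel side",S(419.5,273,.255))
a,b=P(478,305,.005),P(607,293,.005); d=a-b; print("base yaw",np.degrees(np.arctan2(-d[0],d[1])),a,b)
a,b=P(332,270,0.055),P(450,259,0.055); d=a-b; print("tray yaw",np.degrees(np.arctan2(-d[0],d[1])),a,b)
print("grip end",P(530,250,.178), "hinge slit throat",P(522,145,.178))
for n,(u,v,z) in dict(r1=(82,342,.036),r2=(160,360,.036),l1=(22,500,.026),l2=(103,527,.026)).items(): print(n,P(u,v,z))
print("side scoop L",S(303,306,.03),S(362,306,.036))
for n,(u,v,z) in dict(bottle=(150,0,.1),y1=(278,380,.06),tally=(478,430,.03),jar=(690,160,.06)).items(): print(n,P(u,v,z))
E
```

```text
funnel [ 0.57356346 -0.00848318  0.255     ] W 0.13474405552476648
funnel side [ 0.57564256 -0.01538534  0.255     ]
base yaw 5.185417107739356 [0.49764284 0.03056375 0.005     ] [ 0.50597833 -0.06128685  0.005     ]
tray yaw 5.199532914942509 [0.51589196 0.12875616 0.055     ] [0.52327804 0.04758955 0.055     ]
grip end [ 0.51026947 -0.00988451  0.178     ] hinge slit throat [ 0.57689219 -0.00486938  0.178     ]
r1 [0.46869263 0.30416474 0.036     ]
r2 [0.45605927 0.2493406  0.036     ]
l1 [0.36069372 0.34339588 0.026     ]
l2 [0.34233058 0.28655959 0.026     ]
side scoop L [0.34684118 0.29563224 0.03      ] [0.48247865 0.27708043 0.036     ]
bottle [0.6958984  0.25119925 0.1       ]
y1 [0.44002801 0.16327889 0.06      ]
tally [0.4078429  0.02890759 0.03      ]
jar [ 0.59109392 -0.11808074  0.06      ]
```

```bash
cat >> h.py <<'E'
FM=np.array([.574,-.009]); YAW=np.deg2rad(5.2)
CX=np.array([np.cos(YAW),np.sin(YAW),0]); CY=np.array([-np.sin(YAW),np.cos(YAW),0]); Z=np.array([0,0,1.])
def chute(x,y,z): return np.array([*FM,0])+x*CX+y*CY+z*Z
def tool(yaw_x,tilt):
    "tool x heads yaw_x (rad) when level; tilt (deg) turns fingers away from that heading"
    d=np.array([np.cos(yaw_x),np.sin(yaw_x),0]); t=np.deg2rad(tilt)
    z=-np.cos(t)*Z-np.sin(t)*d; x=np.cos(t)*d-np.sin(t)*Z
    return R.from_matrix(np.c_[x,np.cross(z,x),z])
def plan(ws):
    o=bot.get_obs(); p,r=o["eef_pos"],rot(o["tool_rot"])
    for P,Q in ws:
        a,b=delta(P,Q,p,r); print("off",a.round(4),"ang",b.round(3),"|",np.linalg.norm(a).round(3),np.degrees(np.linalg.norm(b)*np.pi/4).round(1)); p,r=np.asarray(P),Q
E
python3 - <<'E'
from h import *
y=np.pi+YAW
tcp=lambda x,yy,z: chute(x,yy,z)-.064*tool(y,45).apply([0,0,1])
print(tcp(-.067,-.035,.176),rot(bot.get_obs()["tool_rot"]).as_matrix().round(2))
plan([((.36,.40,.33),tool(y,0)),((.43,.17,.33),tool(y,20)),((.43,-.045,.30),tool(y,45)),(tcp(-.067,-.035,.176),tool(y,45))])
E
```

```text
[ 0.4653793  -0.0540299   0.22125483] [[-0.93  0.37 -0.  ]
 [ 0.37  0.93 -0.  ]
 [-0.   -0.   -1.  ]]
off [-0.1841 -0.1689 -0.0267] ang [-0.002 -0.    -0.604] | 0.251 27.2
off [-0.0489 -0.2354  0.    ] ang [ 0.    -0.444  0.   ] | 0.24 20.0
off [ 0.0286 -0.2141  0.0215] ang [ 0.    -0.556  0.   ] | 0.217 25.0
off [ 0.0313 -0.0122  0.08  ] ang [0. 0. 0.] | 0.087 0.0
```

Emit:
drive_tool --deltas '[{"gripper": 255, "offset": [-0.184, -0.169, -0.027], "angular": [0, 0, -0.604]}, {"gripper": 255, "offset": [-0.184, -0.169, -0.027], "angular": [0, 0, -0.604]}, {"gripper": 255, "offset": [-0.184, -0.169, -0.027], "angular": [0, 0, -0.604]}, {"gripper": 255, "offset": [-0.184, -0.169, -0.027], "angular": [0, 0, -0.604]}, {"gripper": 255, "offset": [-0.184, -0.169, -0.027], "angular": [0, 0, -0.604]}]'

```text
t: 0.6
eef_pos: [0.3601, 0.3993, 0.3306]
tool_rot: [-0.0, -0.046, 0.999, -0.0]
contact_force: [0.8, -0.2, -0.1]
gripper_width: 0.146
grasp_force: 0.0
```

Emit:
drive_tool --deltas '[{"gripper": 255, "offset": [-0.049, -0.235, 0], "angular": [0, -0.444, 0]}, {"gripper": 255, "offset": [-0.049, -0.235, 0], "angular": [0, -0.444, 0]}, {"gripper": 255, "offset": [-0.049, -0.235, 0], "angular": [0, -0.444, 0]}, {"gripper": 255, "offset": [-0.049, -0.235, 0], "angular": [0, -0.444, 0]}, {"gripper": 255, "offset": [-0.049, -0.235, 0], "angular": [0, -0.444, 0]}]'

```text
t: 1.1
eef_pos: [0.4292, 0.1689, 0.3305]
tool_rot: [0.173, -0.044, 0.984, 0.008]
contact_force: [0.8, -0.1, 0.9]
gripper_width: 0.001
grasp_force: 0.0
```

Emit:
drive_tool --deltas '[{"gripper": 255, "offset": [0.0286, -0.214, 0.0215], "angular": [0, -0.556, 0]}, {"gripper": 255, "offset": [0.0286, -0.214, 0.0215], "angular": [0, -0.556, 0]}, {"gripper": 255, "offset": [0.0286, -0.214, 0.0215], "angular": [0, -0.556, 0]}, {"gripper": 255, "offset": [0.0286, -0.214, 0.0215], "angular": [0, -0.556, 0]}, {"gripper": 255, "offset": [0.0286, -0.214, 0.0215], "angular": [0, -0.556, 0]}]'

```text
t: 1.6
eef_pos: [0.4493, 0.0098, 0.3372]
tool_rot: [0.367, -0.042, 0.929, 0.013]
contact_force: [0.3, 0.3, 0.1]
gripper_width: 0.001
grasp_force: 0.0
```

```bash
python3 - <<'E'
from h import *
import cv2
c=optics.camera_model("wrist"); im=optics.read_camera("wrist"); cv2.imwrite("pics/w1.png",cv2.resize(im,(768,576),interpolation=cv2.INTER_CUBIC))
o=bot.get_obs(); print(o["eef_pos"],o["q"].round(2),rot(o["tool_rot"]).as_matrix().round(3))
for n,p in dict(gripend=chute(-.074,.005,.178),funnel=chute(0,0,.255),rim=chute(-.07,0,.255)).items(): print(n,np.array(w2pix(c,p))*1.5)
E
```

```text
[0.44946752 0.00269815 0.3375657 ] [-0.26 -0.19  0.06  2.44  0.58  0.18  0.92] [[-0.728 -0.082  0.681]
 [-0.067  0.997  0.049]
 [-0.683 -0.011 -0.731]]
gripend [335.68386721 164.47912322]
funnel [332.22400464 355.51562731]
rim [314.25379565 304.35658897]
```

View pics/w1.png

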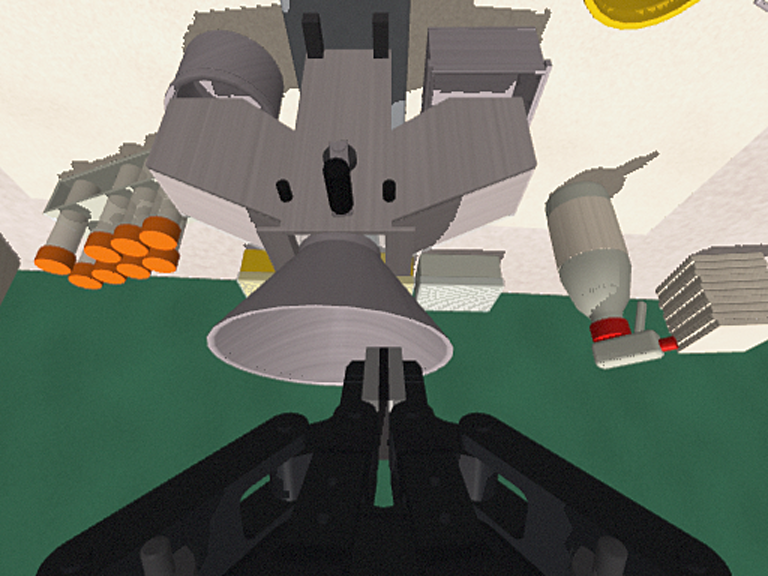

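```bash
cat >> h.py <<'E'
YT=np.pi+YAW
def ltcp(x,yy,z,tilt=40,L=.065): return chute(x,yy,z)-L*tool(YT,tilt).apply([0,0,1])
E
python3 - <<'E'
from h import *
T=tool(YT,40); f=T.apply([0,0,1]); F=ltcp(-.067,-.035,.176)
print(F)
plan([((.44,-.056,.32),T),(F-.04*f,T),(F,T)])
E
```

```text
[ 0.46883865 -0.05371507  0.22579289]
off [ 0.0228 -0.0575  0.0035] ang [-0.017  0.068  0.001] | 0.062 3.1
off [ 0.0384 -0.0003  0.0508] ang [0. 0. 0.] | 0.064 0.0
off [0.   0.   0.04] ang [0. 0. 0.] | 0.04 0.0
```

Emit:
drive_tool --deltas '[{"gripper": 255, "offset": [0.023, -0.0575, 0.0035], "angular": [-0.017, 0.068, 0]}, {"gripper": 255, "offset": [0.023, -0.0575, 0.0035], "angular": [-0.017, 0.068, 0]}, {"gripper": 255, "offset": [0.023, -0.0575, 0.0035], "angular": [-0.017, 0.068, 0]}]'

```text
t: 1.95
eef_pos: [0.4421, -0.0327, 0.3226]
tool_rot: [0.34, -0.042, 0.939, 0.016]
contact_force: [-0.0, -0.6, 0.2]
gripper_width: -0.002
grasp_force: 0.0
```

```bash
python3 - <<'E'
from h import *
o=bot.get_obs(); print(o["eef_pos"],o["q"].round(2),rot(o["tool_rot"]).as_matrix().round(3),o["joint_vel"].round(2))
T=tool(YT,40); f=T.apply([0,0,1]); F=ltcp(-.067,-.035,.176)
plan([(F-.04*f,T),(F,T)])
E
```

```text
[ 0.44208485 -0.03274894  0.3225767 ] [-0.22 -0.17  0.15  2.44  0.04  0.18  1.56] [[-0.765 -0.09   0.638]
 [-0.069  0.996  0.059]
 [-0.64   0.001 -0.768]] [ 0.33  0.07  0.12  0.   -1.85 -0.01  2.18]
off [ 0.0431 -0.0234  0.0502] ang [ 0.001 -0.004 -0.001] | 0.07 0.2
off [0.   0.   0.04] ang [0. 0. 0.] | 0.04 0.0
```

Emit:
drive_tool --deltas '[{"gripper": 255, "offset": [0.0, -0.0234, 0.0], "angular": [0, 0, 0]}, {"gripper": 255, "offset": [0.043, -0.0234, 0.05], "angular": [0, 0, 0]}, {"gripper": 255, "offset": [0.043, -0.0234, 0.05], "angular": [0, 0, 0]}, {"gripper": 255, "offset": [0.043, -0.0234, 0.05], "angular": [0, 0, 0]}, {"gripper": 255, "offset": [0.043, -0.0234, 0.05], "angular": [0, 0, 0]}]'

```text
t: 2.45
eef_pos: [0.4323, -0.0559, 0.3015]
tool_rot: [0.329, -0.056, 0.943, 0.009]
contact_force: [-0.3, 0.1, 1.3]
gripper_width: -0.002
grasp_force: 0.0
```

```bash
python3 - <<'E'
from h import *
o=bot.get_obs(); print(o["eef_pos"],o["q"].round(2),rot(o["tool_rot"]).as_matrix().round(3),o["joint_vel"].round(2))
T=tool(YT,40); f=T.apply([0,0,1]); F=ltcp(-.067,-.035,.176)
plan([(F-.04*f,T),(F,T)])
E
```

```text
[ 0.43234803 -0.05589336  0.30145303] [ 0.35 -0.11 -0.29  2.43 -0.67  0.18  2.36] [[-0.777 -0.111  0.62 ]
 [-0.099  0.994  0.053]
 [-0.622 -0.02  -0.783]] [ 1.69  0.19 -1.53  0.   -1.46 -0.02  1.52]
off [ 0.0195 -0.0004  0.042 ] ang [-0.004 -0.034  0.036] | 0.046 2.2
off [0.   0.   0.04] ang [0. 0. 0.] | 0.04 0.0
```

Emit:
drive_tool --deltas '[{"gripper": 255, "offset": [0.0195, 0, 0.042], "angular": [0, -0.034, 0.036]}, {"gripper": 255, "offset": [0.0195, 0, 0.042], "angular": [0, -0.034, 0.036]}, {"gripper": 255, "offset": [0.0195, 0, 0.042], "angular": [0, -0.034, 0.036]}, {"gripper": 255, "offset": [0.0195, 0, 0.042], "angular": [0, -0.034, 0.036]}, {"gripper": 255, "offset": [0.0195, 0, 0.042], "angular": [0, -0.034, 0.036]}]'

```text
t: 2.95
eef_pos: [0.4286, -0.057, 0.278]
tool_rot: [0.333, -0.041, 0.942, 0.018]
contact_force: [-0.7, 0.8, 0.2]
gripper_width: -0.0
grasp_force: 0.0
```

```bash
cat > st.py <<'E'
from h import *
o=bot.get_obs(); print(o["t"],o["eef_pos"].round(4),o["q"].round(2),rot(o["tool_rot"]).as_matrix().round(3).tolist(),o["joint_vel"].round(2),o["contact_force"].round(1))
E
python3 - <<'E'
from st import *
T=tool(YT,40); f=T.apply([0,0,1]); F=ltcp(-.067,-.035,.176)
plan([(F-.04*f,T),(F,T)])
E
```

```text
2.95 [ 0.4286 -0.057   0.278 ] [ 1.19 -0.04 -1.07  2.44 -1.26  0.17  2.96] [[-0.775, -0.088, 0.626], [-0.065, 0.996, 0.06], [-0.629, 0.006, -0.778]] [ 1.66  0.01 -1.62  0.   -0.51 -0.    0.03] [-0.7  0.8  0.2]
off [ 0.0022 -0.0004  0.026 ] ang [ 0.004 -0.023 -0.007] | 0.026 1.1
off [0.   0.   0.04] ang [0. 0. 0.] | 0.04 0.0
```

```bash
cat > km.py <<'E'
from h import *
from scipy.optimize import least_squares
import itertools
RV=lambda v:R.from_rotvec(v)
def fk(q,P,S):
    ph0,h,a,ax,b,bx,d,dx,ph7=P; ez=np.array([0,0,1.]);ey=np.array([0,1.,0])
    r=RV(ez*(ph0+S[0]*q[0])); p=np.array([0,0,h])
    r=r*RV(ey*q[1]); p=p+r.apply([0,0,a]); r=r*RV(ez*S[1]*q[2]); p=p+r.apply([ax,0,0])
    r=r*RV(ey*q[3]); p=p+r.apply([bx,0,b]); r=r*RV(ez*S[2]*q[4])
    r=r*RV(ey*q[5]); p=p+r.apply([dx,0,d]); return p,r*RV(ez*(S[3]*q[6]+ph7))
LO=np.array([-2.96,-.34,-1.41,.24,-1.37,.17,-2.96]); HI=np.array([2.96,2.1,1.46,2.44,4.51,1.92,2.96])
E
python3 - <<'E'
from km import *
from scipy.spatial.transform import Rotation as R
o=bot.get_obs()
M=lambda m:R.from_matrix(m)
D=[([-1.29511676,.47780536,.02232152,1.55646411,-.0114901,1.1092946,-.0831029],[.2525619,.62546767,.30291637],rot([-1.07556793e-04,1.90695024e-01,9.81648898e-01,-9.15421441e-04])),
([-.26,-.19,.06,2.44,.58,.18,.92],[.4495,.0027,.3376],M([[-.728,-.082,.681],[-.067,.997,.049],[-.683,-.011,-.731]])),
([-.22,-.17,.15,2.44,.04,.18,1.56],[.44208,-.03275,.32258],M([[-.765,-.09,.638],[-.069,.996,.059],[-.64,.001,-.768]])),
([.35,-.11,-.29,2.43,-.67,.18,2.36],[.43235,-.05589,.30145],M([[-.777,-.111,.62],[-.099,.994,.053],[-.622,-.02,-.783]])),
(o["q"],o["eef_pos"],rot(o["tool_rot"]))]
best=None
for S in itertools.product([1,-1],repeat=4):
  for p7 in(0,1.57,3.14,-1.57):
    def res(P):
        e=[]
        for q,p,r in D:
            pp,rr=fk(q,P,S); e+=[*(pp-p)*5,*(rr.inv()*r).as_rotvec()]
        return np.array(e)
    s=least_squares(res,[0,.35,.4,0,.4,0,.25,0,p7])
    if best is None or s.cost<best[0]: best=(s.cost,S,s.x,s.fun)
print(best[0],best[1],best[2].round(4)); print(best[3].reshape(-1,6).round(3))
E
```

```text
0.021202818732586542 (-1, -1, -1, -1) [-0.1093  0.541   0.6165 -0.0963  0.5879  0.1574  0.4262 -0.0217  1.4806]
[[ 0.057 -0.025  0.    -0.    -0.    -0.019]
 [-0.005  0.053 -0.016 -0.076 -0.012  0.005]
 [-0.024  0.1   -0.022 -0.07  -0.008  0.005]
 [ 0.025  0.038  0.017 -0.074  0.001  0.004]
 [ 0.011 -0.014  0.02  -0.069 -0.002  0.005]]
```

```bash
cat > km.py <<'E'
from h import *
from scipy.optimize import least_squares
ez=np.array([0,0,1.]);ey=np.array([0,1.,0]); RV=R.from_rotvec
def fk(q,P):
    "offsets after each joint"
    r=RV(-ez*q[0]); p=r.apply([P[0],P[1],P[2]])
    r=r*RV(ey*q[1]); p=p+r.apply([0,P[3],P[4]]); r=r*RV(-ez*q[2]); p=p+r.apply([P[5],0,0])
    r=r*RV(ey*q[3]); p=p+r.apply([P[6],P[7],P[8]]); r=r*RV(-ez*q[4])
    r=r*RV(ey*q[5]); p=p+r.apply([P[9],P[10],P[11]]); return p,r*RV(ez*(-q[6]+P[12]))
LO=np.array([-2.96,-.34,-1.41,.24,-1.37,.17,-2.96]); HI=np.array([2.96,2.1,1.46,2.44,4.51,1.92,2.96])
import os
if os.path.exists("P.npy"): P=np.load("P.npy")
def fitall(D):
    def res(P):
        e=[]
        for q,p,r in D:
            pp,rr=fk(q,P); e+=[*(pp-p)*5,*(rr.inv()*r).as_rotvec()]
        return np.r_[e,1e-3*np.array(P)]
    return least_squares(res,[0,0,.35,0,.4,0,0,0,.4,0,0,.25,1.5])
E
python3 - <<'E'
from km import *
o=bot.get_obs(); M=lambda m:R.from_matrix(m)
D=[([-1.29511676,.47780536,.02232152,1.55646411,-.0114901,1.1092946,-.0831029],[.2525619,.62546767,.30291637],rot([-1.07556793e-04,1.90695024e-01,9.81648898e-01,-9.15421441e-04])),
([-.26,-.19,.06,2.44,.58,.18,.92],[.4495,.0027,.3376],M([[-.728,-.082,.681],[-.067,.997,.049],[-.683,-.011,-.731]])),
([-.22,-.17,.15,2.44,.04,.18,1.56],[.44208,-.03275,.32258],M([[-.765,-.09,.638],[-.069,.996,.059],[-.64,.001,-.768]])),
([.35,-.11,-.29,2.43,-.67,.18,2.36],[.43235,-.05589,.30145],M([[-.777,-.111,.62],[-.099,.994,.053],[-.622,-.02,-.783]])),
(o["q"],o["eef_pos"],rot(o["tool_rot"]))]
s=fitall(D); P=s.x; np.save("P.npy",P); print(P.round(3)); print(s.fun[:30].reshape(-1,6).round(3))
# IK survey for lever pose
rng=np.random.default_rng(0)
for psi in(0,20,35,50):
  T=tool(YT+np.deg2rad(psi),40); f=T.apply(ez); G=chute(-.067,-.010,.173)-.065*f
  sols=[]
  for k in range(25):
    x0=rng.uniform(LO,HI)
    g=least_squares(lambda q:np.r_[(fk(q,P)[0]-G)*5,(fk(q,P)[1].inv()*T).as_rotvec(),.005*(q-(LO+HI)/2)/(HI-LO)],x0,bounds=(LO,HI))
    e=np.abs(g.fun[:6]).max(); sols.append((e,g.x,np.min(np.minimum(g.x-LO,HI-g.x))))
  ok=[s for s in sols if s[0]<.02]; ok.sort(key=lambda s:-s[2])
  print(psi,G.round(3),len(ok),[(s[1].round(2).tolist(),round(s[2],2)) for s in ok[:3]])
E
```

```text
[ 0.013 -0.014  0.238 -0.014  0.295  0.21  -0.034 -0.026  0.427  0.061
 -0.006 -0.06   1.569]
[[ 0.005 -0.002  0.     0.    -0.     0.001]
 [-0.003 -0.002  0.006 -0.002 -0.008 -0.004]
 [-0.004  0.008 -0.008 -0.    -0.005  0.   ]
 [ 0.008 -0.004  0.007 -0.006  0.006  0.001]
 [-0.002  0.003 -0.005  0.     0.     0.001]]
0 [ 0.467 -0.029  0.223] 9 [([1.28, 0.67, -1.41, 2.38, 1.89, 0.51, 0.1], np.float64(0.0)), ([1.28, 0.67, -1.41, 2.38, 1.89, 0.51, 0.1], np.float64(0.0)), ([1.28, 0.67, -1.41, 2.38, 1.89, 0.51, 0.1], np.float64(0.0))]
20 [ 0.47  -0.043  0.223] 19 [([-1.44, 1.84, 1.42, 2.41, 3.73, 1.55, 2.96], np.float64(0.0)), ([1.27, 0.5, -1.41, 2.35, 1.35, 0.19, 0.78], np.float64(0.0)), ([0.88, 0.24, -0.82, 2.33, -1.37, 0.18, -2.83], np.float64(0.0))]
35 [ 0.476 -0.052  0.223] 18 [([1.32, 0.67, -1.41, 2.22, 0.58, 0.3, 1.89], np.float64(0.0)), ([1.32, 0.67, -1.41, 2.22, 0.58, 0.3, 1.89], np.float64(0.0)), ([0.42, 0.18, -0.37, 2.35, -1.37, 0.41, -2.7], np.float64(0.0))]
50 [ 0.484 -0.059  0.223] 17 [([0.18, 0.18, -0.14, 2.34, -1.26, 0.58, -2.63], np.float64(0.1)), ([0.18, 0.18, -0.14, 2.34, -1.26, 0.58, -2.63], np.float64(0.1)), ([0.18, 0.18, -0.14, 2.34, -1.26, 0.58, -2.63], np.float64(0.1))]
```

```bash
cat >> h.py <<'E'
def lt(psi,tilt,sgn=-1):
    "fingers heading psi deg (chute frame, from +x to +y), tilt deg; tool y along sgn*chute y"
    a,t=np.deg2rad([psi,tilt]); f=np.sin(t)*(np.cos(a)*CX+np.sin(a)*CY)-np.cos(t)*Z
    y=sgn*(CY-(CY@f)*f); y/=np.linalg.norm(y); return R.from_matrix(np.c_[np.cross(y,f),y,f])
E
python3 - <<'E'
from h import *
plan([((.45,-.17,.33),rot(bot.get_obs()["tool_rot"])),((.45,-.17,.33),lt(40,25)),((.45,-.17,.33),lt(40,25,1))])
E
```

```text
off [-0.0419 -0.1141 -0.0339] ang [0. 0. 0.] | 0.126 0.0
off [0. 0. 0.] ang [-0.657 -0.526 -3.857] | 0.0 177.6
off [0. 0. 0.] ang [ 0.  0. -4.] | 0.0 180.0
```

Emit:
drive_tool --deltas '[{"gripper": 255, "offset": [-0.042, -0.114, -0.034], "angular": [0, 0, 0.9]}, {"gripper": 255, "offset": [-0.042, -0.114, -0.034], "angular": [0, 0, 0.9]}, {"gripper": 255, "offset": [-0.042, -0.114, -0.034], "angular": [0, 0, 0.9]}, {"gripper": 255, "offset": [-0.042, -0.114, -0.034], "angular": [0, 0, 0.9]}, {"gripper": 255, "offset": [-0.042, -0.114, -0.034], "angular": [0, 0, 0.9]}]'

```text
t: 3.45
eef_pos: [0.4503, -0.1708, 0.3311]
tool_rot: [0.307, 0.29, 0.897, 0.132]
contact_force: [0.9, 0.5, -0.3]
gripper_width: 0.002
grasp_force: 0.0
```

```bash
python3 - <<'E'
from st import *
np.savez("d1.npz",q=o["q"],p=o["eef_pos"],r=o["tool_rot"])
plan([((.45,-.17,.33),lt(40,25))])
E
```

```text
3.45 [ 0.4503 -0.1708  0.3311] [ 1.36  0.   -0.94  2.26 -0.88  0.41  2.11] [[-0.643, 0.44, 0.627], [0.602, 0.796, 0.059], [-0.473, 0.415, -0.777]] [-0.02 -0.01 -0.    0.02 -0.   -0.   -1.05] [ 0.9  0.5 -0.3]
off [0.0012 0.     0.0007] ang [0.679 0.225 3.085] | 0.001 142.5
```

Emit:
drive_tool --deltas '[{"gripper": 255, "offset": [0, 0, 0], "angular": [0.203, 0.067, 0.925]}, {"gripper": 255, "offset": [0, 0, 0], "angular": [0.203, 0.067, 0.925]}, {"gripper": 255, "offset": [0, 0, 0], "angular": [0.203, 0.067, 0.925]}, {"gripper": 255, "offset": [0, 0, 0], "angular": [0.203, 0.067, 0.925]}, {"gripper": 255, "offset": [0, 0, 0], "angular": [0.203, 0.067, 0.925]}]'

```text
t: 3.95
eef_pos: [0.4501, -0.1694, 0.3305]
tool_rot: [0.21, 0.569, 0.778, 0.165]
contact_force: [-0.3, -0.6, -0.1]
gripper_width: 0.0
grasp_force: 0.0
```

```bash
python3 - <<'E'
from st import *
np.savez("d2.npz",q=o["q"],p=o["eef_pos"],r=o["tool_rot"])
E
```

```text
3.95 [ 0.4501 -0.1694  0.3305] [ 1.31  0.01 -0.95  2.2  -0.43  0.47  1.  ] [[-0.266, 0.816, 0.514], [0.954, 0.299, 0.018], [-0.139, 0.495, -0.858]] [-0.13  0.07  0.01 -0.16  0.82  0.26 -2.18] [-0.3 -0.6 -0.1]
```

Emit:
drive_tool --deltas '[{"gripper": 255, "offset": [0, 0, 0], "angular": [0.203, 0.067, 0.925]}, {"gripper": 255, "offset": [0, 0, 0], "angular": [0.203, 0.067, 0.925]}, {"gripper": 255, "offset": [0, 0, 0], "angular": [0.203, 0.067, 0.925]}, {"gripper": 255, "offset": [0, 0, 0], "angular": [0.203, 0.067, 0.925]}, {"gripper": 255, "offset": [0, 0, 0], "angular": [0.203, 0.067, 0.925]}]'

```text
t: 4.45
eef_pos: [0.4502, -0.1693, 0.3306]
tool_rot: [0.072, 0.818, 0.541, 0.182]
contact_force: [-0.7, -0.6, 0.3]
gripper_width: -0.001
grasp_force: 0.0
```

```bash
python3 - <<'E'
from st import *
np.savez("d3.npz",q=o["q"],p=o["eef_pos"],r=o["tool_rot"])
E
```

```text
4.45 [ 0.4502 -0.1693  0.3306] [ 1.22  0.08 -0.9   2.11 -0.23  0.66  0.09] [[0.348, 0.859, 0.376], [0.911, -0.404, 0.079], [0.219, 0.315, -0.923]] [-0.16  0.14  0.15 -0.17  0.1   0.38 -1.47] [-0.7 -0.6  0.3]
```

Emit:
drive_tool --deltas '[{"gripper": 255, "offset": [0, 0, 0], "angular": [0.203, 0.067, 0.925]}, {"gripper": 255, "offset": [0, 0, 0], "angular": [0.203, 0.067, 0.925]}, {"gripper": 255, "offset": [0, 0, 0], "angular": [0.203, 0.067, 0.925]}, {"gripper": 255, "offset": [0, 0, 0], "angular": [0.203, 0.067, 0.925]}, {"gripper": 255, "offset": [0, 0, 0], "angular": [0.203, 0.067, 0.925]}]'

```text
t: 4.95
eef_pos: [0.4503, -0.1694, 0.3306]
tool_rot: [-0.075, 0.955, 0.23, 0.174]
contact_force: [-0.4, 0.2, -0.1]
gripper_width: 0.002
grasp_force: 0.0
```

```bash
cat > survey.py <<'E'
import sys
from km import *
P=np.load("P.npy"); o=bot.get_obs()
def near(G,T,q0,w=.01):
    g=least_squares(lambda q:np.r_[(fk(q,P)[0]-G)*5,(fk(q,P)[1].inv()*T).as_rotvec(),w*(q-q0)],np.clip(q0,LO+.01,HI-.01),bounds=(LO,HI)); return g.x,np.abs(g.fun[:6]).max()
E
python3 - <<'E'
from st import *
np.savez("d4.npz",q=o["q"],p=o["eef_pos"],r=o["tool_rot"])
from km import *
M=lambda m:R.from_matrix(m)
D=[([-1.29511676,.47780536,.02232152,1.55646411,-.0114901,1.1092946,-.0831029],[.2525619,.62546767,.30291637],rot([-1.07556793e-04,1.90695024e-01,9.81648898e-01,-9.15421441e-04])),
([-.26,-.19,.06,2.44,.58,.18,.92],[.4495,.0027,.3376],M([[-.728,-.082,.681],[-.067,.997,.049],[-.683,-.011,-.731]])),
([-.22,-.17,.15,2.44,.04,.18,1.56],[.44208,-.03275,.32258],M([[-.765,-.09,.638],[-.069,.996,.059],[-.64,.001,-.768]])),
([.35,-.11,-.29,2.43,-.67,.18,2.36],[.43235,-.05589,.30145],M([[-.777,-.111,.62],[-.099,.994,.053],[-.622,-.02,-.783]])),
([1.19,-.04,-1.07,2.44,-1.26,.17,2.96],[.4286,-.057,.278],M([[-.775,-.088,.626],[-.065,.996,.06],[-.629,.006,-.778]]))]
for k in range(1,5):
    d=np.load(f"d{k}.npz"); D.append((d["q"],d["p"],rot(d["r"])))
s=fitall(D); np.save("P.npy",s.x); print(s.x.round(3),np.abs(s.fun[:-13].reshape(-1,6)[:,:3]).max(0)/5)
from survey import *
for psi,tilt in((20,40),(35,40),(35,45),(50,40)):
    T=lt(psi,tilt)
    for yy,z in((-.03,.175),(.005,.170)):
        G=chute(-.070,yy,z)-.066*T.apply(ez)
        print(psi,tilt,yy,G.round(3),*[(x.round(2).tolist(),round(e,3)) for x,e in(near(G,T,o["q"]),near(G,T,np.array([0,.2,0,2.2,-.5,.5,.5])))])
E
```

```text
4.95 [ 0.4503 -0.1694  0.3306] [ 1.17  0.14 -0.82  2.04 -0.3   0.82 -0.55] [[0.834, 0.465, 0.298], [0.412, -0.883, 0.223], [0.367, -0.063, -0.928]] [-0.07  0.12  0.16 -0.09 -0.26  0.24 -1.11] [-0.4  0.2 -0.1]
[ 2.00e-03 -1.40e-02  2.86e-01 -1.40e-02  5.45e-01  0.00e+00 -1.00e-03
 -2.90e-02  4.69e-01  1.00e-03 -4.00e-03  2.58e-01  1.57e+00] [0.00222123 0.00153572 0.00378601]
20 40 -0.03 [ 0.469 -0.063  0.226] ([1.1, 0.3, -0.97, 2.36, -1.36, 0.17, 0.13], np.float64(0.001)) ([1.09, 0.29, -0.95, 2.36, -1.37, 0.18, 0.14], np.float64(0.002))
20 40 0.005 [ 0.465 -0.028  0.221] ([0.95, 0.26, -0.89, 2.38, -1.37, 0.17, 0.06], np.float64(0.033)) ([0.95, 0.26, -0.89, 2.38, -1.37, 0.17, 0.06], np.float64(0.034))
35 40 -0.03 [ 0.475 -0.073  0.226] ([1.27, 0.45, -1.11, 2.27, -0.6, 0.3, -0.53], np.float64(0.0)) ([0.25, 0.24, 0.09, 2.32, -1.33, 0.63, 0.11], np.float64(0.0))
35 40 0.005 [ 0.471 -0.038  0.221] ([1.23, 0.45, -1.16, 2.31, -0.59, 0.22, -0.6], np.float64(0.0)) ([0.41, 0.23, -0.18, 2.35, -1.37, 0.51, 0.1], np.float64(0.001))
35 45 -0.03 [ 0.471 -0.075  0.222] ([1.4, 0.58, -1.25, 2.29, -0.53, 0.22, -0.5], np.float64(0.0)) ([0.79, 0.3, -0.47, 2.32, -1.37, 0.55, 0.25], np.float64(0.001))
35 45 0.005 [ 0.468 -0.04   0.217] ([1.3, 0.53, -1.21, 2.34, -0.87, 0.17, -0.23], np.float64(0.001)) ([1.05, 0.37, -0.87, 2.35, -1.37, 0.36, 0.23], np.float64(0.001))
50 40 -0.03 [ 0.483 -0.08   0.226] ([1.15, 0.47, -0.94, 2.16, -0.59, 0.54, -0.56], np.float64(0.0)) ([0.27, 0.31, 0.12, 2.21, -1.12, 0.82, -0.08], np.float64(0.0))
50 40 0.005 [ 0.48  -0.045  0.221] ([1.12, 0.46, -0.98, 2.2, -0.61, 0.47, -0.58], np.float64(0.0)) ([0.23, 0.29, 0.09, 2.25, -1.18, 0.76, -0.08], np.float64(0.0))
```

```bash
cat > clr.py <<'E'
from h import *
def clr(p,T,hx=.043,hy=.043):
    a,b,c=np.meshgrid(np.linspace(-hx,hx,21),np.linspace(-hy,hy,21),np.linspace(-.08,0,41)); 
    B=np.c_[a.ravel(),b.ravel(),c.ravel()]
    a,b,c=np.meshgrid(np.linspace(-.011,.011,5),np.linspace(-.022,.022,7),np.linspace(0,.073,41)); F=np.c_[a.ravel(),b.ravel(),c.ravel()]
    def m(Q):
        w=p+T.apply(Q); r=np.hypot(*(w[:,:2]-FM).T); z=w[:,2]
        co=np.where(z>.257,-9,np.where(z<.188,.0,.026+(z-.19)/.065*.045)); k=(z<=.257)&(z>.188)
        return (r-co)[k].min() if k.any() else 9
    return round(m(B),4),round(m(F),4)
E
python3 - <<'E'
from clr import *
for psi in(35,42,50):
  for tilt in(40,45):
    T=lt(psi,tilt); f=T.apply([0,0,1])
    for L,x in((.066,-.07),(.069,-.072)):
      print(psi,tilt,L,[clr(chute(x,y,z)-L*f,T) for y,z in((-.03,.175),(-.01,.175),(.006,.170))], [clr(chute(x,.006,.17)-L*f,T,a,b) for a,b in((.038,.0425),(.0425,.038))])
E
```

```text
35 40 0.066 [(np.float64(0.0094), np.float64(0.0417)), (np.float64(0.0032), np.float64(0.0409)), (np.float64(0.0052), np.float64(0.0442))] [(np.float64(0.0113), np.float64(0.0442)), (np.float64(0.0059), np.float64(0.0442))]
35 40 0.069 [(np.float64(0.0154), np.float64(0.0437)), (np.float64(0.0074), np.float64(0.0429)), (np.float64(0.0072), np.float64(0.0462))] [(np.float64(0.0133), np.float64(0.0462)), (np.float64(0.0078), np.float64(0.0462))]
35 45 0.066 [(np.float64(0.0172), np.float64(0.0427)), (np.float64(0.0108), np.float64(0.0419)), (np.float64(0.0125), np.float64(0.046))] [(np.float64(0.0185), np.float64(0.046)), (np.float64(0.0131), np.float64(0.046))]
35 45 0.069 [(np.float64(0.0213), np.float64(0.0446)), (np.float64(0.0141), np.float64(0.044)), (np.float64(0.0148), np.float64(0.048))] [(np.float64(0.0209), np.float64(0.048)), (np.float64(0.0154), np.float64(0.048))]
42 40 0.066 [(np.float64(0.0083), np.float64(0.0412)), (np.float64(0.0007), np.float64(0.0386)), (np.float64(0.0013), np.float64(0.0405))] [(np.float64(0.0072), np.float64(0.0405)), (np.float64(0.0019), np.float
[... 882 characters left out ...]
0037), np.float64(0.0356))]
50 40 0.069 [(np.float64(0.0113), np.float64(0.0421)), (np.float64(0.0012), np.float64(0.0367)), (np.float64(-0.0022), np.float64(0.0374))] [(np.float64(0.0035), np.float64(0.0374)), (np.float64(-0.0016), np.float64(0.0374))]
50 45 0.066 [(np.float64(0.0117), np.float64(0.0413)), (np.float64(0.0032), np.float64(0.0398)), (np.float64(0.0025), np.float64(0.0422))] [(np.float64(0.0084), np.float64(0.0422)), (np.float64(0.003), np.float64(0.0422))]
50 45 0.069 [(np.float64(0.0162), np.float64(0.0433)), (np.float64(0.0068), np.float64(0.0418)), (np.float64(0.0047), np.float64(0.0442))] [(np.float64(0.0104), np.float64(0.0442)), (np.float64(0.0053), np.float64(0.0442))]
```

```bash
python3 - <<'E'
from survey import *
from clr import clr
T=lt(42,45); f=T.apply(ez); q=o["q"]
G=lambda y,z: chute(-.070,y,z)-.067*f
ws=[(G(-.055,.20)-.06*f,T),(G(-.035,.177),T),(G(-.02,.177),T),(G(.005,.17),T),(G(.009,.17),T)]
for g,t in ws:
    q,e=near(g,t,q); print(g.round(3),q.round(2),round(e,3),clr(g,t))
plan(ws)
E
```

```text
[ 0.448 -0.136  0.29 ] [ 1.42  0.34 -1.    2.17 -0.77  0.71 -0.26] 0.0 (np.float64(0.1392), np.float64(0.0439))
[ 0.475 -0.085  0.224] [ 1.26  0.49 -1.02  2.23 -0.81  0.43 -0.23] 0.0 (np.float64(0.0194), np.float64(0.0413))
[ 0.474 -0.07   0.224] [ 1.25  0.48 -1.04  2.25 -0.83  0.4  -0.24] 0.0 (np.float64(0.0118), np.float64(0.0399))
[ 0.472 -0.045  0.217] [ 1.23  0.5  -1.08  2.29 -0.87  0.33 -0.23] 0.0 (np.float64(0.0086), np.float64(0.0452))
[ 0.471 -0.041  0.217] [ 1.23  0.5  -1.09  2.29 -0.87  0.32 -0.23] 0.0 (np.float64(0.0085), np.float64(0.0451))
off [-0.0029 -0.0279  0.0447] ang [0.304 0.433 0.304] | 0.053 27.5
off [-0.0137 -0.0089  0.0857] ang [0. 0. 0.] | 0.087 0.0
off [ 0.     -0.0132  0.0071] ang [0. 0. 0.] | 0.015 0.0
off [-0.0042 -0.0194  0.0168] ang [0. 0. 0.] | 0.026 0.0
off [-0.     -0.0035  0.0019] ang [0. 0. 0.] | 0.004 0.0
```

Emit:
drive_tool --deltas '[{"gripper": 255, "offset": [-0.003, -0.028, 0.045], "angular": [0.304, 0.433, 0.304]}, {"gripper": 255, "offset": [-0.003, -0.028, 0.045], "angular": [0.304, 0.433, 0.304]}, {"gripper": 255, "offset": [-0.003, -0.028, 0.045], "angular": [0.304, 0.433, 0.304]}, {"gripper": 255, "offset": [-0.003, -0.028, 0.045], "angular": [0.304, 0.433, 0.304]}, {"gripper": 255, "offset": [-0.003, -0.028, 0.045], "angular": [0.304, 0.433, 0.304]}]'

```text
t: 5.45
eef_pos: [0.4477, -0.1368, 0.289]
tool_rot: [-0.244, 0.916, 0.121, 0.293]
contact_force: [-0.4, 0.5, 0.1]
gripper_width: 0.005
grasp_force: 0.0
```

```bash
python3 - <<'E'
from st import *
import cv2
T=lt(42,45); f=T.apply([0,0,1]); G=lambda y,z: chute(-.070,y,z)-.067*f
plan([(G(-.035,.177),T)])
c=optics.camera_model("wrist"); im=optics.read_camera("wrist"); cv2.imwrite("pics/w2.png",cv2.resize(im,(768,576),interpolation=cv2.INTER_CUBIC))
for n,p in dict(gripend=chute(-.074,.005,.178),gripend8=chute(-.074,.010,.177),rim=chute(-.07,0,.255),fc=chute(0,0,.255)).items(): print(n,np.array(w2pix(c,p))*1.5)
E
```

```text
5.45 [ 0.4477 -0.1368  0.289 ] [ 1.38  0.32 -0.95  2.17 -0.8   0.72 -0.23] [[0.799, 0.364, 0.479], [0.078, -0.852, 0.518], [0.597, -0.377, -0.709]] [-0.03 -0.03 -0.01 -0.02  0.03 -0.   -0.02] [-0.4  0.5  0.1]
off [-0.0125 -0.0098  0.0859] ang [0.001 0.003 0.006] | 0.087 0.3
gripend [308.59569005 307.01031517]
gripend8 [303.07766272 306.00384189]
rim [230.81521286 253.08183889]
fc [283.01333501 124.87850372]
```

View pics/w2.png

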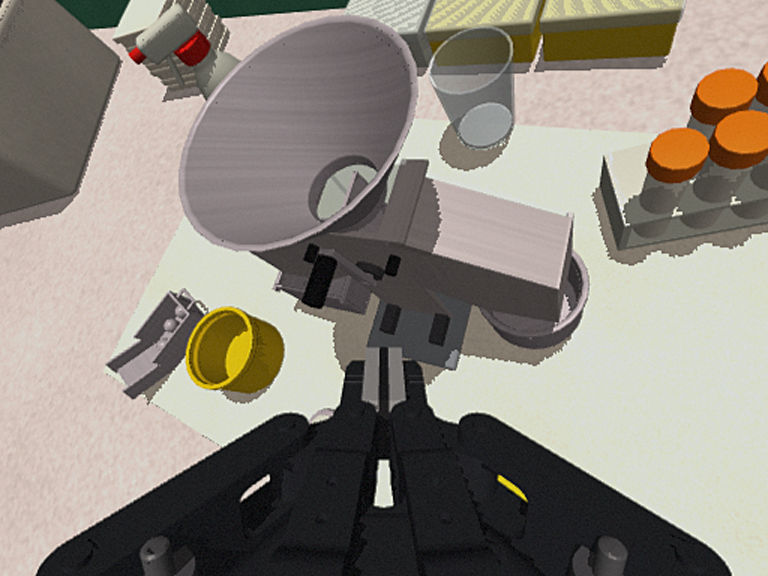

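Emit:
drive_tool --deltas '[{"gripper": 255, "offset": [-0.0125, -0.008, 0.04], "angular": [0, 0, 0]}, {"gripper": 255, "offset": [-0.0125, -0.008, 0.083], "angular": [0, 0, 0]}, {"gripper": 255, "offset": [-0.0125, -0.008, 0.085], "angular": [0, 0, 0]}, {"gripper": 255, "offset": [-0.0125, -0.008, 0.085], "angular": [0, 0, 0]}]'

```text
t: 5.9
eef_pos: [0.4767, -0.0848, 0.2255]
tool_rot: [-0.244, 0.916, 0.123, 0.294]
contact_force: [0.2, -0.7, 0.7]
gripper_width: 0.004
grasp_force: 0.0
```

```bash
sed -i 's/FM=np.array(\[.574,-.009\])/FM=np.array([.573,-.012])/' h.py; python3 - <<'E'
from st import *
import cv2
T=lt(42,45); f=T.apply([0,0,1]); G=lambda y,z: chute(-.070,y,z)-.067*f
d=R.from_matrix(np.c_[CX,CY,Z]).inv().apply(o["eef_pos"]+.067*f-chute(0,0,0)); print("finger pt chute",d.round(4))
plan([(G(-.02,.176),T),(G(.005,.17),T)])
c=optics.camera_model("side"); im=optics.read_camera("side"); u,v=map(int,w2pix(c,chute(-.07,0,.19)))
print(u,v,w2pix(c,chute(-.074,.005,.178)))
cv2.imwrite("pics/s2.png",cv2.resize(im[v-60:v+60,u-80:u+80],None,fx=5,fy=5,interpolation=cv2.INTER_CUBIC))
E
```

```text
5.9 [ 0.4767 -0.0848  0.2255] [ 1.23  0.47 -0.98  2.23 -0.85  0.45 -0.2 ] [[0.797, 0.37, 0.478], [0.082, -0.85, 0.52], [0.598, -0.375, -0.708]] [ 0.04 -0.03  0.01 -0.01 -0.01  0.01  0.01] [ 0.2 -0.7  0.7]
finger pt chute [-0.0673 -0.0321  0.1781]
off [-0.0034 -0.0106  0.0058] ang [-0.002  0.003  0.013] | 0.013 0.6
off [-0.0036 -0.0197  0.0161] ang [0. 0. 0.] | 0.026 0.0
240 198 (np.float64(238.58021270161032), np.float64(201.22672742338912))
```

View pics/s2.png

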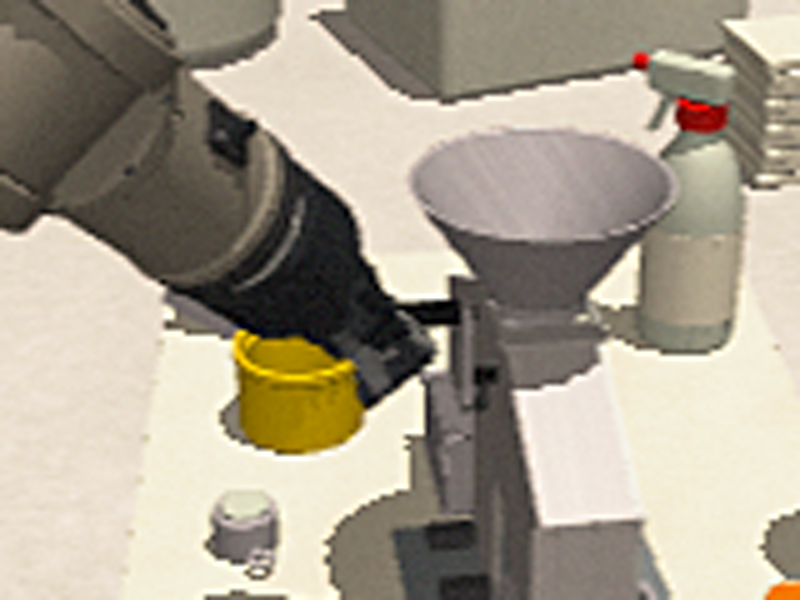

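Emit:
drive_tool --deltas '[{"gripper": 255, "offset": [-0.001, -0.0045, 0.0025], "angular": [0, 0, 0]}, {"gripper": 255, "offset": [-0.002, -0.009, 0.005], "angular": [0, 0, 0]}, {"gripper": 255, "offset": [-0.003, -0.0135, 0.0075], "angular": [0, 0, 0]}, {"gripper": 255, "offset": [-0.003, -0.0157, 0.0087], "angular": [0, 0, 0]}, {"gripper": 255, "offset": [-0.003, -0.018, 0.01], "angular": [0, 0, 0]}]'

```text
t: 6.45
eef_pos: [0.4718, -0.066, 0.223]
tool_rot: [-0.244, 0.916, 0.121, 0.294]
contact_force: [0.1, -0.4, -0.8]
gripper_width: 0.002
grasp_force: 0.0
```

Emit:
drive_tool --deltas '[{"gripper": 255, "offset": [-0.0005, -0.0015, 0.0014], "angular": [0, 0, 0]}, {"gripper": 255, "offset": [-0.001, -0.003, 0.0028], "angular": [0, 0, 0]}, {"gripper": 255, "offset": [-0.0015, -0.0045, 0.0042], "angular": [0, 0, 0]}, {"gripper": 255, "offset": [-0.002, -0.006, 0.0056], "angular": [0, 0, 0]}]'

```text
t: 6.85
eef_pos: [0.4714, -0.0588, 0.2201]
tool_rot: [-0.244, 0.916, 0.121, 0.295]
contact_force: [-1.0, -2.2, 3.5]
gripper_width: 0.001
grasp_force: 2.0
```

Emit:
drive_tool --deltas '[{"gripper": 255, "offset": [-0.0004, -0.0017, 0.0013], "angular": [0, 0, 0]}, {"gripper": 255, "offset": [-0.0008, -0.0033, 0.0027], "angular": [0, 0, 0]}, {"gripper": 255, "offset": [-0.0012, -0.005, 0.004], "angular": [0, 0, 0]}]'

```text
t: 7.15
eef_pos: [0.4702, -0.052, 0.2184]
tool_rot: [-0.244, 0.916, 0.121, 0.294]
contact_force: [-0.1, -2.7, 2.9]
gripper_width: -0.002
grasp_force: 1.5
```

Emit:
drive_tool --deltas '[{"gripper": 255, "offset": [-0.0004, -0.0017, 0.0013], "angular": [0, 0, 0]}, {"gripper": 255, "offset": [-0.0008, -0.0033, 0.0027], "angular": [0, 0, 0]}]'

```text
t: 7.35
eef_pos: [0.4695, -0.0477, 0.2171]
tool_rot: [-0.244, 0.916, 0.121, 0.294]
contact_force: [-0.7, -2.4, 2.1]
gripper_width: -0.003
grasp_force: 1.3
```

```bash
python3 - <<'E'
from st import *
import cv2
from clr import clr
T=rot(o["tool_rot"]); f=T.apply([0,0,1]); print("finger pt chute",R.from_matrix(np.c_[CX,CY,Z]).inv().apply(o["eef_pos"]+.067*f-chute(0,0,0)).round(4),clr(o["eef_pos"],T))
im=optics.read_camera("wrist"); cv2.imwrite("pics/w3.png",cv2.resize(im,(768,576),interpolation=cv2.INTER_CUBIC))
E
```

```text
7.35 [ 0.4695 -0.0477  0.2171] [ 1.21  0.48 -1.05  2.29 -0.91  0.35 -0.18] [[0.797, 0.366, 0.48], [0.078, -0.852, 0.518], [0.598, -0.376, -0.708]] [-0.02  0.02 -0.04  0.03 -0.03 -0.06  0.01] [-0.7 -2.4  2.1]
finger pt chute [-0.0712  0.0055  0.1697] (np.float64(0.01), np.float64(0.0465))
```

View pics/w3.png

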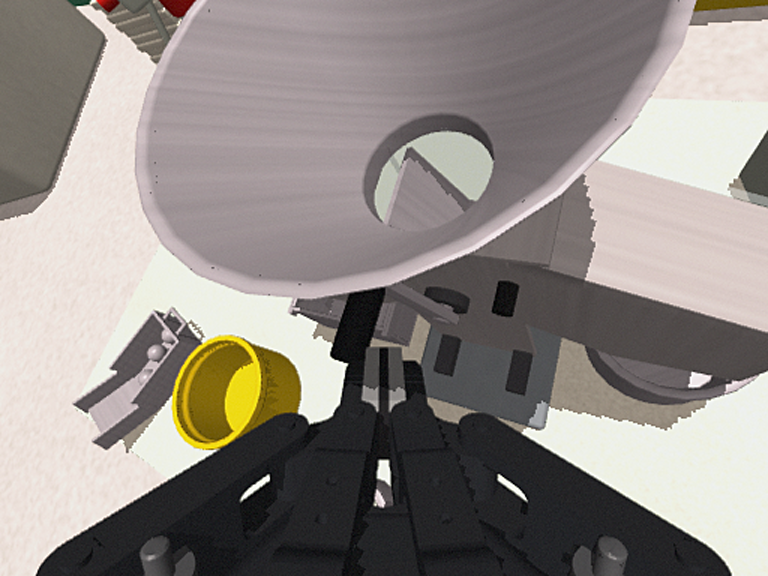

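Emit:
drive_tool --deltas '[{"gripper": 255, "offset": [-0.0003, -0.0016, 0.0012], "angular": [0, 0, 0]}, {"gripper": 255, "offset": [-0.0006, -0.0032, 0.0024], "angular": [0, 0, 0]}]'

```text
t: 7.6
eef_pos: [0.469, -0.044, 0.2162]
tool_rot: [-0.244, 0.916, 0.121, 0.294]
contact_force: [1.4, -2.4, 1.1]
gripper_width: -0.004
grasp_force: 1.5
```

Emit:
drive_tool --deltas '[{"gripper": 255, "offset": [-0.0003, -0.0016, 0.0012], "angular": [0, 0, 0]}, {"gripper": 255, "offset": [-0.0006, -0.0032, 0.0024], "angular": [0, 0, 0]}]'

```text
t: 7.8
eef_pos: [0.4685, -0.0405, 0.2152]
tool_rot: [-0.243, 0.916, 0.121, 0.294]
contact_force: [2.0, -4.5, -3.2]
gripper_width: -0.003
grasp_force: 2.1
```

Emit:
drive_tool --deltas '[{"gripper": 255, "offset": [0, -0.0009, 0.0005], "angular": [0, 0, 0]}]'

```text
t: 7.9
eef_pos: [0.4683, -0.0394, 0.2151]
tool_rot: [-0.243, 0.916, 0.121, 0.294]
contact_force: [1.1, -4.0, -3.8]
gripper_width: -0.002
grasp_force: 2.1
```

Emit:
drive_tool --deltas '[{"gripper": 255, "offset": [0, -0.0009, 0.0005], "angular": [0, 0, 0]}]'

```text
t: 8.0
eef_pos: [0.4684, -0.0389, 0.2151]
tool_rot: [-0.243, 0.916, 0.12, 0.294]
contact_force: [1.1, -7.2, -1.5]
gripper_width: -0.001
grasp_force: 3.6
```

Emit:
drive_tool --deltas '[{"gripper": 255, "offset": [0, -0.0009, 0.0005], "angular": [0, 0, 0]}]'

```text
t: 8.1
eef_pos: [0.4684, -0.0385, 0.215]
tool_rot: [-0.243, 0.917, 0.12, 0.294]
contact_force: [-0.9, -11.1, -0.3]
gripper_width: 0.003
grasp_force: 4.8
```

Emit:
drive_tool --deltas '[{"gripper": 255, "offset": [0, -0.0009, 0.0005], "angular": [0, 0, 0]}]'

```text
t: 8.2
eef_pos: [0.4684, -0.0382, 0.2149]
tool_rot: [-0.242, 0.917, 0.119, 0.295]
contact_force: [-2.5, -11.4, 0.5]
gripper_width: 0.001
grasp_force: 6.0
```

Emit:
drive_tool --deltas '[{"gripper": 255, "offset": [0, -0.0009, 0.0005], "angular": [0, 0, 0]}, {"gripper": 255, "offset": [0, -0.0018, 0.001], "angular": [0, 0, 0]}]'

```text
t: 8.4
eef_pos: [0.4685, -0.0375, 0.2147]
tool_rot: [-0.241, 0.917, 0.118, 0.295]
contact_force: [-6.8, -18.0, 6.1]
gripper_width: -0.001
grasp_force: 8.7
```

Emit:
drive_tool --deltas '[{"gripper": 255, "offset": [0, 0.005, -0.0027], "angular": [0, 0, 0]}, {"gripper": 255, "offset": [0, 0.011, -0.006], "angular": [0, 0, 0]}, {"gripper": 255, "offset": [0, 0.016, -0.0085], "angular": [0, 0, 0]}, {"gripper": 255, "offset": [0, 0.02, -0.05], "angular": [0, 0, 0]}, {"gripper": 255, "offset": [0, 0.02, -0.09], "angular": [0, 0, 0]}]'

```text
t: 8.9
eef_pos: [0.4312, -0.0968, 0.272]
tool_rot: [-0.246, 0.916, 0.122, 0.293]
contact_force: [0.3, -0.7, -0.4]
gripper_width: 0.002
grasp_force: 0.0
```

```bash
python3 - <<'E'
from st import *
import cv2
im=optics.read_camera("wrist"); c=optics.camera_model("wrist"); 
cv2.imwrite("pics/w4.png",cv2.resize(im,(768,576),interpolation=cv2.INTER_CUBIC))
for n,p in dict(home=chute(-.074,.026,.170),mid15=chute(-.074,.015,.1755),fc=chute(0,0,.255),peg1=chute(-.03,.02,.155)).items(): print(n,np.array(w2pix(c,p))*1.5)
E
```

```text
8.9 [ 0.4312 -0.0968  0.272 ] [ 1.4   0.31 -1.03  2.26 -0.87  0.64 -0.18] [[0.798, 0.368, 0.477], [0.079, -0.849, 0.523], [0.597, -0.38, -0.706]] [ 0.98 -0.88 -0.01 -0.15  0.12  1.36  0.01] [ 0.3 -0.7 -0.4]
home [335.15842058 290.54032698]
mid15 [346.57876089 290.64037337]
fc [345.34653814  78.00859933]
peg1 [375.16827967 235.93781054]
```

View pics/w4.png

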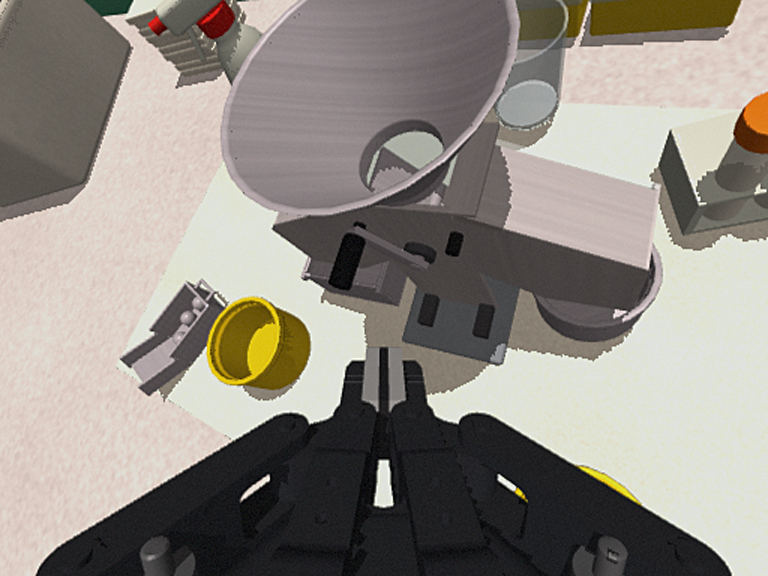

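```bash
cat >> h.py <<'E'
def pour(d,th,lip_off=-.015,zl=.268,s=1):
    "TCP pose for scoop heading d (rad), tipped th deg, lip at funnel centre+lip_off along d; s=-1: tool x opposite"
    D=np.array([np.cos(d),np.sin(d),0]); t=np.deg2rad(th); xs=np.cos(t)*D-np.sin(t)*Z; zs=np.cos(t)*Z+np.sin(t)*D
    T=tool(d,th)
    if s<0: T=T*R.from_rotvec([0,0,np.pi])
    lip=np.array([*FM,zl])+lip_off*D; c=lip-.086*xs-.008*zs
    return c+.054*zs,T
E
python3 - <<'E'
from survey import *
from scipy.spatial.transform import Slerp
P0=o["eef_pos"];T0=rot(o["tool_rot"])
d=np.deg2rad(161)
def run(ws,q):
    p,t=P0,T0
    for n,g,T in ws:
        sl=Slerp([0,1],R.concatenate([t,T])); mx=0
        for k in np.linspace(0,1,13)[1:]:
            q,e=near(p+(g-p)*k,sl(k),q,.003); mx=max(mx,e)
        print("  ",n,np.round(g,3),q.round(2),round(mx,3)); p,t=g,T
for s in(1,-1):
  for dp in(150,161,180,200):
    r=R.from_rotvec([0,0,0 if s>0 else np.pi]); dd=np.deg2rad(dp)
    ws=[("up",np.array([.42,.05,.36]),tool(d,10)*r),("hov",np.array([.428,.288,.26]),tool(d,0)*r),("lift",np.array([.45,.25,.40]),tool(d,0)*r),("p0",*pour(dd,0,-.015,.29,s)),("p30",*pour(dd,30,s=s)),("p52",*pour(dd,52,s=s))]
    print(s,dp); run(ws,o["q"])
E
```

```text
1 150
   up [0.42 0.05 0.36] [ 1.09 -0.04 -1.33  2.06  0.07  0.94  0.95] 0.0
   hov [0.428 0.288 0.26 ] [ 0.16  0.49 -1.12  1.93  0.52  1.04  0.05] 0.0
   lift [0.45 0.25 0.4 ] [ 0.37  0.35 -1.25  1.75  0.34  1.29  0.29] 0.0
   p0 [ 0.66  -0.062  0.336] [ 0.65  0.63 -1.01  1.5   0.54  1.31  0.63] 0.0
   p30 [ 0.631 -0.045  0.351] [ 0.62  0.35 -0.96  1.87  0.9   0.86  0.26] 0.0
   p52 [ 0.6   -0.028  0.364] [ 0.48  0.22 -0.88  2.12  1.46  0.81 -0.36] 0.0
1 161
   up [0.42 0.05 0.36] [ 1.09 -0.04 -1.33  2.06  0.07  0.94  0.95] 0.0
   hov [0.428 0.288 0.26 ] [ 0.16  0.49 -1.12  1.93  0.52  1.04  0.05] 0.0
   lift [0.45 0.25 0.4 ] [ 0.37  0.35 -1.25  1.75  0.34  1.29  0.29] 0.0
   p0 [ 0.668 -0.045  0.336] [ 0.63  0.65 -1.05  1.49  0.58  1.34  0.77] 0.0
   p30 [ 0.636 -0.034  0.351] [ 0.7   0.36 -1.03  1.88  0.88  0.79  0.46] 0.0
   p52 [ 0.603 -0.022  0.364] [ 0.6   0.19 -0.93  2.15  1.55  0.6  -0.28] 0.0
1 180
   up [0.42 0.05 0.36] [ 1.09 -0.04 -1.33  2.06  0.07  0.94  0.95] 0.0
   hov [0.428 0.288 0.26 ] [ 0.16  0.49 -1.12  1.93  0.52  1.04  0.05] 0.0
   lift [0.45 0.25 0.4 ] [ 0.37 
[... 1865 characters left out ...]
-2.72] 0.0
   p0 [ 0.674 -0.012  0.336] [ 0.46  0.57 -0.82  1.48  0.43  1.27 -1.98] 0.0
   p30 [ 0.639 -0.012  0.351] [ 0.6   0.29 -0.84  1.89  0.55  0.59 -2.12] 0.0
   p52 [ 0.605 -0.012  0.364] [ 0.61  0.13 -0.77  2.15  1.37  0.17 -2.96] 0.048
-1 200
   up [0.42 0.05 0.36] [ 1.18 -0.05 -1.41  2.06  0.05  0.94 -2.17] 0.0
   hov [0.428 0.288 0.26 ] [ 0.    0.4  -0.89  1.94  0.37  0.98 -2.96] 0.0
   lift [0.45 0.25 0.4 ] [ 0.17  0.24 -0.94  1.76  0.21  1.24 -2.72] 0.0
   p0 [0.668 0.023 0.336] [ 0.46  0.59 -0.9   1.49  0.47  1.29 -1.72] 0.0
   p30 [0.635 0.011 0.351] [ 0.8   0.38 -1.06  1.87  0.41  0.59 -1.65] 0.0
   p52 [ 0.603 -0.001  0.364] [ 1.2   0.42 -1.41  2.12  1.18  0.17 -2.34] 0.021
```

```bash
python3 - <<'E'
from st import *
from scipy.spatial.transform import Slerp
T0=rot(o["tool_rot"]); T1=tool(np.deg2rad(161),0)
rv=(T0.inv()*T1).as_rotvec(); print(np.degrees(rv))
ps=[(.425,-.07,.34),(.42,.02,.36),(.42,.13,.36),(.425,.26,.33),(.428,.288,.26)]
fr=[.24,.48,.72,.95,1]
plan([(p,T0*R.from_rotvec(rv*k)) for p,k in zip(ps,fr)])
E
```

```text
8.95 [ 0.4306 -0.1009  0.2747] [ 1.41  0.3  -1.03  2.25 -0.87  0.65 -0.18] [[0.797, 0.364, 0.481], [0.078, -0.853, 0.516], [0.598, -0.374, -0.708]] [-0.07  0.07 -0.02  0.   -0.03 -0.24  0.  ] [ 0.6 -1.8  0.8]
[  38.66318046  -44.51194321 -136.47124737]
off [ 0.037  -0.0528 -0.033 ] ang [ 0.206 -0.237 -0.728] | 0.072 35.7
off [ 0.0636 -0.0575  0.0343] ang [ 0.206 -0.237 -0.728] | 0.092 35.7
off [ 0.0966 -0.0041  0.0525] ang [ 0.206 -0.237 -0.728] | 0.11 35.7
off [0.0945 0.0692 0.0642] ang [ 0.198 -0.228 -0.698] | 0.134 34.2
off [0.0066 0.0243 0.0711] ang [ 0.043 -0.049 -0.152] | 0.075 7.4
```

Emit:
drive_tool --deltas '[{"gripper": 255, "offset": [0.037, -0.053, -0.033], "angular": [0.206, -0.237, -0.728]}, {"gripper": 255, "offset": [0.037, -0.053, -0.033], "angular": [0.206, -0.237, -0.728]}, {"gripper": 255, "offset": [0.037, -0.053, -0.033], "angular": [0.206, -0.237, -0.728]}, {"gripper": 255, "offset": [0.037, -0.053, -0.033], "angular": [0.206, -0.237, -0.728]}, {"gripper": 255, "offset": [0.037, -0.053, -0.033], "angular": [0.206, -0.237, -0.728]}]'

```text
t: 9.45
eef_pos: [0.4268, -0.066, 0.3375]
tool_rot: [-0.211, 0.844, 0.421, 0.255]
contact_force: [-1.1, -0.2, 0.1]
gripper_width: 0.003
grasp_force: 0.0
```

Emit:
drive_tool --deltas '[{"gripper": 200, "offset": [0.0636, -0.0575, 0.034], "angular": [0.206, -0.237, -0.728]}, {"gripper": 200, "offset": [0.0636, -0.0575, 0.034], "angular": [0.206, -0.237, -0.728]}, {"gripper": 200, "offset": [0.0636, -0.0575, 0.034], "angular": [0.206, -0.237, -0.728]}, {"gripper": 200, "offset": [0.0636, -0.0575, 0.034], "angular": [0.206, -0.237, -0.728]}, {"gripper": 200, "offset": [0.0636, -0.0575, 0.034], "angular": [0.206, -0.237, -0.728]}]'

```text
t: 9.95
eef_pos: [0.421, 0.0244, 0.3576]
tool_rot: [-0.159, 0.693, 0.677, 0.192]
contact_force: [-0.3, 0.4, -0.2]
gripper_width: 0.22
grasp_force: 0.0
```

Emit:
drive_tool --deltas '[{"gripper": 100, "offset": [0.0966, -0.004, 0.0525], "angular": [0.206, -0.237, -0.728]}, {"gripper": 100, "offset": [0.0966, -0.004, 0.0525], "angular": [0.206, -0.237, -0.728]}, {"gripper": 100, "offset": [0.0966, -0.004, 0.0525], "angular": [0.206, -0.237, -0.728]}, {"gripper": 100, "offset": [0.0966, -0.004, 0.0525], "angular": [0.206, -0.237, -0.728]}, {"gripper": 100, "offset": [0.0966, -0.004, 0.0525], "angular": [0.206, -0.237, -0.728]}]'

```text
t: 10.45
eef_pos: [0.4202, 0.1346, 0.3574]
tool_rot: [-0.091, 0.474, 0.869, 0.11]
contact_force: [-0.6, -0.1, -0.5]
gripper_width: 0.606
grasp_force: 0.0
```

```bash
python3 - <<'E'
from st import *
plan([((.425,.26,.33),tool(np.deg2rad(161),0)),((.428,.288,.26),tool(np.deg2rad(161),0))])
E
```

```text
10.45 [0.4202 0.1346 0.3574] [ 0.9   0.22 -1.31  1.98 -0.08  1.05  0.21] [[-0.534, 0.844, -0.054], [0.804, 0.526, 0.277], [0.262, 0.104, -0.959]] [-0.01  0.01  0.02 -0.01  0.06  0.02  0.05] [-0.6 -0.1 -0.5]
off [0.0911 0.0672 0.0608] ang [ 0.242 -0.281 -0.844] | 0.128 41.5
off [0.0063 0.0275 0.07  ] ang [0. 0. 0.] | 0.075 0.0
```

Emit:
drive_tool --deltas '[{"gripper": 0, "offset": [0.091, 0.067, 0.061], "angular": [0.242, -0.281, -0.844]}, {"gripper": 0, "offset": [0.091, 0.067, 0.061], "angular": [0.242, -0.281, -0.844]}, {"gripper": 0, "offset": [0.091, 0.067, 0.061], "angular": [0.242, -0.281, -0.844]}, {"gripper": 0, "offset": [0.091, 0.067, 0.061], "angular": [0.242, -0.281, -0.844]}, {"gripper": 0, "offset": [0.091, 0.067, 0.061], "angular": [0.242, -0.281, -0.844]}]'

```text
t: 10.95
eef_pos: [0.4246, 0.2594, 0.3288]
tool_rot: [-0.005, 0.178, 0.984, 0.004]
contact_force: [0.6, -0.3, 0.6]
gripper_width: 1.003
grasp_force: 0.0
```

Emit:
drive_tool --deltas '[{"gripper": 0, "offset": [0, 0, 0], "angular": [0, 0, 0]}]'

```text
t: 11.05
eef_pos: [0.4246, 0.259, 0.3291]
tool_rot: [-0.005, 0.18, 0.984, 0.004]
contact_force: [-1.1, -0.5, -0.0]
gripper_width: 1.0
grasp_force: 0.0
```

```bash
python3 - <<'E'
from st import *
import cv2
c=optics.camera_model("wrist"); im=optics.read_camera("wrist"); cv2.imwrite("pics/w5.png",cv2.resize(im,(768,576),interpolation=cv2.INTER_CUBIC)); np.save("w5cam.npy",c,allow_pickle=True)
d=np.deg2rad(161);D=np.array([np.cos(d),np.sin(d),0]);
for n,p in dict(c=(.428,.288,.003),lip=np.array([.428,.288,.026])+.086*D,rear=np.array([.428,.288,.036])-.036*D).items(): print(n,np.array(w2pix(c,p))*1.5)
E
```

```text
11.05 [0.4246 0.259  0.3291] [ 0.34  0.39 -1.23  1.88  0.39  1.15  0.17] [[-0.935, 0.354, -0.007], [0.353, 0.935, 0.01], [0.011, 0.007, -1.0]] [ 0.05 -0.01  0.02  0.   -0.05 -0.03 -0.07] [-1.1 -0.5 -0. ]
c [410.13244752 229.42129438]
lip [411.01281852 134.48316254]
rear [412.96324116 275.01729543]
```

View pics/w5.png

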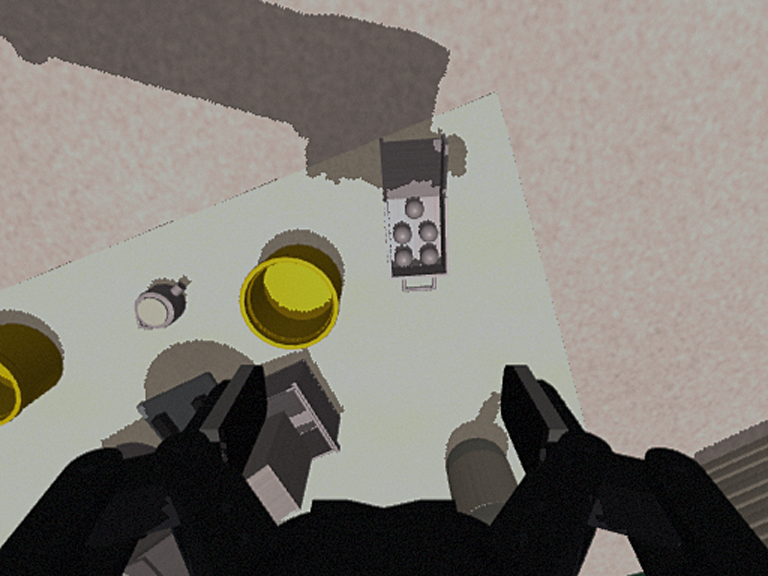

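```bash
python3 - <<'E'
from h import *
c=np.load("w5cam.npy",allow_pickle=True).item()
W=lambda u,v,z: pix2w(c,(u+.5)/1.5-.5,(v+.5)/1.5-.5,z)
lip=W(414,138,.026); rear=W(419,273,.036); print(lip,rear,lip-rear,np.linalg.norm((lip-rear)[:2]),np.degrees(np.arctan2(*(lip-rear)[1::-1])))
print(np.linalg.norm(W(382,140,.026)-W(446,137,.026)),np.linalg.norm(W(390,276,.036)-W(447,272,.036)))
d=(lip-rear)[:2];d/=np.linalg.norm(d); print("center",lip[:2]-.086*d,rear[:2]+.036*d)
E
```

```text
[0.34998157 0.31730568 0.026     ] [0.46187444 0.28197288 0.036     ] [-0.11189287  0.0353328  -0.01      ] 0.11733891678168527 162.4752632814137
0.05457369692389789 0.052441274661803955
center [0.43199005 0.29140957] [0.4275453  0.29281311]
```

```bash
python3 - <<'E'
from st import *
T=tool(np.deg2rad(162),0)
plan([((.429,.291,.20),T),((.429,.291,.074),T)])
E
```

```text
11.1 [0.4252 0.2582 0.3291] [ 0.34  0.39 -1.23  1.88  0.39  1.15  0.17] [[-0.934, 0.358, -0.008], [0.358, 0.934, 0.011], [0.011, 0.007, -1.0]] [ 0.03 -0.01  0.01 -0.   -0.   -0.01 -0.01] [-0.8 -0.2 -0.1]
off [0.0067 0.0311 0.1294] ang [ 0.01  -0.014 -0.066] | 0.133 3.1
off [0.    0.    0.126] ang [0. 0. 0.] | 0.126 0.0
```

Emit:
drive_tool --deltas '[{"gripper": 0, "offset": [0.0067, 0.031, 0.05], "angular": [0.01, -0.014, -0.066]}, {"gripper": 0, "offset": [0.0067, 0.031, 0.1], "angular": [0.01, -0.014, -0.066]}, {"gripper": 0, "offset": [0.0067, 0.031, 0.129], "angular": [0.01, -0.014, -0.066]}, {"gripper": 0, "offset": [0.0067, 0.031, 0.129], "angular": [0.01, -0.014, -0.066]}]'

```text
t: 11.5
eef_pos: [0.4285, 0.2872, 0.1966]
tool_rot: [-0.002, 0.158, 0.987, -0.003]
contact_force: [-1.0, -0.4, 0.4]
gripper_width: 0.999
grasp_force: 0.0
```

```bash
python3 - <<'E'
from st import *
plan([((.429,.291,.074),tool(np.deg2rad(162),0))])
E
```

```text
11.5 [0.4285 0.2872 0.1966] [ 0.11  0.58 -1.06  1.98  0.63  0.96 -0.01] [[-0.95, 0.311, -0.006], [0.311, 0.95, -0.006], [0.004, -0.007, -1.0]] [ 0.03 -0.07 -0.08 -0.08 -0.05  0.06  0.06] [-1.  -0.4  0.4]
off [0.0003 0.0047 0.1225] ang [-0.009 -0.005 -0.003] | 0.123 0.5
```

Emit:
drive_tool --deltas '[{"gripper": 0, "offset": [0, 0.004, 0.04], "angular": [-0.009, -0.005, 0]}, {"gripper": 0, "offset": [0, 0.004, 0.08], "angular": [-0.009, -0.005, 0]}, {"gripper": 0, "offset": [0, 0.004, 0.105], "angular": [-0.009, -0.005, 0]}, {"gripper": 0, "offset": [0, 0.004, 0.12], "angular": [-0.009, -0.005, 0]}, {"gripper": 0, "offset": [0, 0.004, 0.122], "angular": [-0.009, -0.005, 0]}]'

```text
t: 12.0
eef_pos: [0.4323, 0.2938, 0.0791]
tool_rot: [0.004, 0.156, 0.988, 0.002]
contact_force: [0.8, -0.7, 0.2]
gripper_width: 1.004
grasp_force: 0.0
```

Emit:
drive_tool --deltas '[{"gripper": 60, "offset": [0, 0, 0], "angular": [0, 0, 0]}, {"gripper": 110, "offset": [0, 0, 0], "angular": [0, 0, 0]}, {"gripper": 180, "offset": [0, 0, 0], "angular": [0, 0, 0]}, {"gripper": 255, "offset": [0, 0, 0], "angular": [0, 0, 0]}, {"gripper": 255, "offset": [0, 0, 0], "angular": [0, 0, 0]}]' --grip_force 35

```text
t: 12.5
eef_pos: [0.4324, 0.2948, 0.0807]
tool_rot: [0.005, 0.154, 0.988, 0.003]
contact_force: [-0.5, -2.8, 5.7]
gripper_width: 0.653
grasp_force: 37.0
```

Emit:
drive_tool --deltas '[{"gripper": 255, "offset": [0, 0, 0], "angular": [0, 0, 0]}, {"gripper": 255, "offset": [0, 0, 0], "angular": [0, 0, 0]}]'

```text
t: 12.7
eef_pos: [0.4324, 0.2948, 0.0808]
tool_rot: [0.005, 0.154, 0.988, 0.003]
contact_force: [0.0, -2.3, 6.0]
gripper_width: 0.647
grasp_force: 37.0
```

Emit:
drive_tool --deltas '[{"gripper": 255, "offset": [0, 0, -0.015], "angular": [0, 0, 0]}, {"gripper": 255, "offset": [0, 0, -0.04], "angular": [0, 0, 0]}, {"gripper": 255, "offset": [0, 0, -0.07], "angular": [0, 0, 0]}, {"gripper": 255, "offset": [0, 0, -0.1], "angular": [0, 0, 0]}, {"gripper": 255, "offset": [0, 0, -0.13], "angular": [0, 0, 0]}]'

```text
t: 13.2
eef_pos: [0.4299, 0.2943, 0.2115]
tool_rot: [0.004, 0.154, 0.988, 0.003]
contact_force: [0.3, -0.1, -3.5]
gripper_width: 0.65
grasp_force: 39.0
```

```bash
sed -i 's/return c+.054\*zs,T/return c+.063*zs,T/' h.py; python3 - <<'E'
from st import *
from survey import near
d0=np.deg2rad(162); d1=np.deg2rad(155); q=o["q"]
ws=[((.44,.29,.40),tool(d0,0)),((.55,.15,.41),tool(d0,0)),(pour(d1,0,-.015,.33)[0],tool(d1,0)),pour(d1,20,-.015,.275),pour(d1,35),pour(d1,55)]
for g,t in ws: q,e=near(np.array(g),t,q,.003); print(np.round(g,3),q.round(2),round(e,3))
plan(ws)
E
```

```text
13.2 [0.4299 0.2943 0.2115] [ 0.11  0.57 -1.07  1.96  0.61  0.97 -0.  ] [[-0.953, 0.303, 0.01], [0.303, 0.953, 0.004], [-0.008, 0.007, -1.0]] [ 0.33 -0.38 -0.39 -0.22 -0.5   0.47  0.4 ] [ 0.3 -0.1 -3.5]
[0.44 0.29 0.4 ] [ 0.28  0.38 -1.24  1.73  0.37  1.3   0.21] 0.0
[0.55 0.15 0.41] [ 0.5   0.45 -1.2   1.62  0.43  1.36  0.5 ] 0.0
[ 0.665 -0.055  0.385] [ 0.66  0.61 -1.07  1.43  0.54  1.41  0.71] 0.0
[ 0.643 -0.045  0.356] [ 0.71  0.45 -1.06  1.74  0.74  1.01  0.51] 0.0
[ 0.622 -0.035  0.362] [ 0.68  0.3  -1.02  1.93  0.99  0.78  0.24] 0.0
[ 0.59 -0.02  0.37] [ 0.65  0.22 -1.06  2.17  1.59  0.78 -0.41] 0.0
off [-0.0124  0.0003 -0.1884] ang [0.009 0.01  0.008] | 0.189 0.7
off [-0.1479 -0.0992 -0.01  ] ang [0. 0. 0.] | 0.178 0.0
off [-0.1722 -0.1593  0.025 ] ang [0.    0.    0.156] | 0.236 7.0
off [0.024  0.     0.0289] ang [ 0.    -0.444  0.   ] | 0.038 20.0
off [ 0.0196  0.     -0.0138] ang [-0.    -0.333 -0.   ] | 0.024 15.0
off [ 0.024  -0.     -0.0261] ang [-0.    -0.444 -0.   ] | 0.035 20.0
```

Emit:
drive_tool --deltas '[{"gripper": 255, "offset": [-0.003, 0, -0.035], "angular": [0.009, 0.01, 0.008]}, {"gripper": 255, "offset": [-0.006, 0, -0.075], "angular": [0.009, 0.01, 0.008]}, {"gripper": 255, "offset": [-0.009, 0, -0.115], "angular": [0.009, 0.01, 0.008]}, {"gripper": 255, "offset": [-0.011, 0, -0.155], "angular": [0.009, 0.01, 0.008]}, {"gripper": 255, "offset": [-0.012, 0, -0.188], "angular": [0.009, 0.01, 0.008]}]'

```text
t: 13.7
eef_pos: [0.4391, 0.2902, 0.4005]
tool_rot: [0.001, 0.156, 0.988, 0.0]
contact_force: [1.0, 0.5, -3.1]
gripper_width: 0.649
grasp_force: 39.2
```

Emit:
drive_tool --deltas '[{"gripper": 255, "offset": [-0.017, -0.01, -0.002], "angular": [0, 0, 0]}, {"gripper": 255, "offset": [-0.045, -0.03, -0.004], "angular": [0, 0, 0]}, {"gripper": 255, "offset": [-0.08, -0.053, -0.006], "angular": [0, 0, 0]}, {"gripper": 255, "offset": [-0.115, -0.077, -0.008], "angular": [0, 0, 0]}, {"gripper": 255, "offset": [-0.148, -0.099, -0.01], "angular": [0, 0, 0]}]'

```text
t: 14.2
eef_pos: [0.5502, 0.1484, 0.4085]
tool_rot: [0.0, 0.157, 0.988, -0.0]
contact_force: [-0.2, 0.7, -3.1]
gripper_width: 0.647
grasp_force: 39.2
```

Emit:
drive_tool --deltas '[{"gripper": 255, "offset": [-0.03, -0.025, 0], "angular": [0, 0, 0]}, {"gripper": 255, "offset": [-0.06, -0.054, 0], "angular": [0, 0, 0]}, {"gripper": 255, "offset": [-0.09, -0.082, 0], "angular": [0, 0, 0.05]}, {"gripper": 255, "offset": [-0.117, -0.107, 0], "angular": [0, 0, 0.1]}, {"gripper": 255, "offset": [-0.14, -0.13, 0], "angular": [0, 0, 0.156]}]'

```text
t: 14.7
eef_pos: [0.643, -0.019, 0.4083]
tool_rot: [-0.0, 0.218, 0.976, 0.0]
contact_force: [0.8, 0.6, -3.0]
gripper_width: 0.649
grasp_force: 39.2
```

```bash
python3 - <<'E'
from st import *
d1=np.deg2rad(155)
plan([(pour(d1,0,-.015,.32)[0],tool(d1,0)),pour(d1,20,-.015,.275),pour(d1,35),pour(d1,55)])
E
```

```text
14.7 [ 0.643  -0.019   0.4083] [ 0.65  0.56 -1.09  1.45  0.5   1.43  0.68] [[-0.905, 0.426, 0.0], [0.426, 0.905, 0.0], [0.0, 0.0, -1.0]] [ 0.14  0.19  0.22 -0.36  0.09  0.12  0.05] [ 0.8  0.6 -3. ]
off [-0.0346 -0.0231  0.0333] ang [ 0.    -0.    -0.004] | 0.053 0.2
off [0.024  0.     0.0189] ang [ 0.    -0.444  0.   ] | 0.031 20.0
off [ 0.0196  0.     -0.0138] ang [-0.    -0.333 -0.   ] | 0.024 15.0
off [ 0.024  -0.     -0.0261] ang [-0.    -0.444 -0.   ] | 0.035 20.0
```

Emit:
drive_tool --deltas '[{"gripper": 255, "offset": [-0.018, -0.012, 0.015], "angular": [0, 0, 0]}, {"gripper": 255, "offset": [-0.0346, -0.023, 0.033], "angular": [0, 0, 0]}, {"gripper": 255, "offset": [-0.0346, -0.023, 0.033], "angular": [0, 0, 0]}]'

```text
t: 15.0
eef_pos: [0.6641, -0.0563, 0.3695]
tool_rot: [-0.003, 0.218, 0.976, -0.001]
contact_force: [-0.7, -0.8, -3.9]
gripper_width: 0.65
grasp_force: 39.2
```

Emit:
drive_tool --deltas '[{"gripper": 255, "offset": [0.005, 0, 0.004], "angular": [0, -0.09, 0]}, {"gripper": 255, "offset": [0.01, 0, 0.008], "angular": [0, -0.18, 0]}, {"gripper": 255, "offset": [0.015, 0, 0.012], "angular": [0, -0.27, 0]}, {"gripper": 255, "offset": [0.02, 0, 0.016], "angular": [0, -0.36, 0]}, {"gripper": 255, "offset": [0.024, 0, 0.019], "angular": [0, -0.444, 0]}]'

```text
t: 15.5
eef_pos: [0.6412, -0.0399, 0.3544]
tool_rot: [0.17, 0.212, 0.962, -0.037]
contact_force: [0.2, 0.3, -3.0]
gripper_width: 0.65
grasp_force: 39.2
```

```bash
python3 - <<'E'
from st import *
import cv2
im=optics.read_camera("side"); c=optics.camera_model("side"); u,v=map(int,w2pix(c,chute(0,0,.29)))
cv2.imwrite("pics/s3.png",cv2.resize(im[max(v-60,0):max(v-60,0)+120,u-80:u+80],None,fx=5,fy=5,interpolation=cv2.INTER_CUBIC))
d1=np.deg2rad(155)
plan([pour(d1,20,-.015,.275),pour(d1,35),pour(d1,55)])
E
```

```text
15.5 [ 0.6412 -0.0399  0.3544] [ 0.7   0.45 -1.05  1.74  0.74  1.    0.52] [[-0.853, 0.42, 0.31], [0.394, 0.908, -0.144], [-0.342, -0.0, -0.94]] [-0.01 -0.32  0.1   0.51  0.47 -0.69 -0.49] [ 0.2  0.3 -3. ]
off [-0.0058 -0.0041 -0.0004] ang [-0.     0.002  0.007] | 0.007 0.3
off [ 0.0196  0.     -0.0138] ang [-0.    -0.333 -0.   ] | 0.024 15.0
off [ 0.024  -0.     -0.0261] ang [-0.    -0.444 -0.   ] | 0.035 20.0
```

View pics/s3.png

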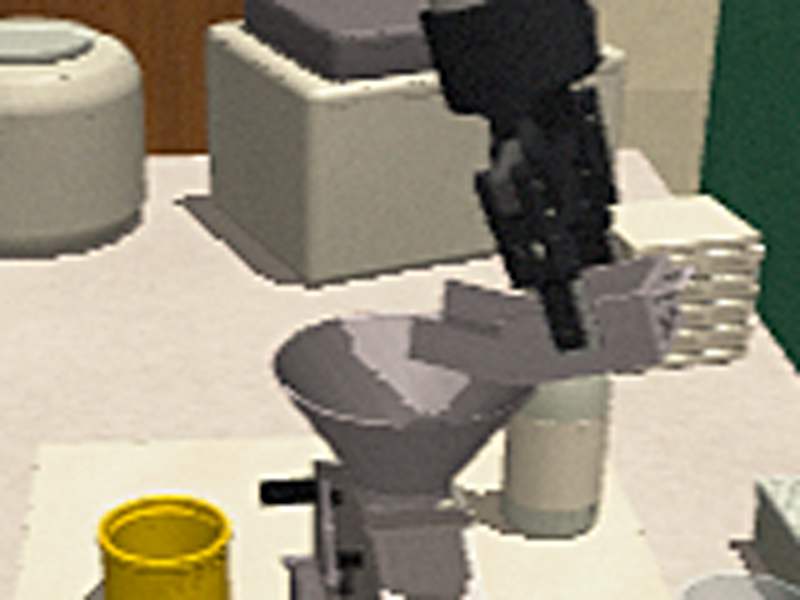

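Emit:
drive_tool --deltas '[{"gripper": 255, "offset": [0.001, -0.004, -0.003], "angular": [0, -0.066, 0]}, {"gripper": 255, "offset": [0.005, -0.004, -0.006], "angular": [0, -0.133, 0]}, {"gripper": 255, "offset": [0.008, -0.004, -0.009], "angular": [0, -0.2, 0]}, {"gripper": 255, "offset": [0.011, -0.004, -0.011], "angular": [0, -0.266, 0]}, {"gripper": 255, "offset": [0.014, -0.004, -0.014], "angular": [0, -0.333, 0]}]'

```text
t: 16.05
eef_pos: [0.624, -0.0368, 0.3631]
tool_rot: [0.293, 0.206, 0.931, -0.065]
contact_force: [-0.7, 0.5, -3.1]
gripper_width: 0.651
grasp_force: 39.3
```

Emit:
drive_tool --deltas '[{"gripper": 255, "offset": [0.005, 0, -0.005], "angular": [0, -0.09, 0]}, {"gripper": 255, "offset": [0.01, 0, -0.01], "angular": [0, -0.18, 0]}, {"gripper": 255, "offset": [0.015, 0, -0.016], "angular": [0, -0.27, 0]}, {"gripper": 255, "offset": [0.02, 0, -0.021], "angular": [0, -0.36, 0]}, {"gripper": 255, "offset": [0.024, 0, -0.026], "angular": [0, -0.444, 0]}]'

```text
t: 16.55
eef_pos: [0.5927, -0.0219, 0.3711]
tool_rot: [0.451, 0.191, 0.866, -0.1]
contact_force: [0.8, -0.2, -2.1]
gripper_width: 0.648
grasp_force: 39.5
```

Emit:
drive_tool --deltas '[{"gripper": 255, "offset": [0, 0, 0], "angular": [0, 0, 0]}, {"gripper": 255, "offset": [0, 0, 0], "angular": [0, 0, 0]}, {"gripper": 255, "offset": [0, 0, 0], "angular": [0, 0, 0]}, {"gripper": 255, "offset": [0, 0, 0], "angular": [0, 0, 0]}, {"gripper": 255, "offset": [0, 0, 0], "angular": [0, 0, 0]}]'

```text
t: 17.05
eef_pos: [0.5939, -0.0242, 0.3713]
tool_rot: [0.45, 0.193, 0.866, -0.1]
contact_force: [0.7, -0.7, -1.2]
gripper_width: 0.65
grasp_force: 39.5
```

```bash
python3 - <<'E'
from st import *
d1=np.deg2rad(155)
plan([pour(d1,55)])
E
```

```text
17.05 [ 0.5939 -0.0242  0.3713] [ 0.54  0.18 -0.91  2.15  1.55  0.73 -0.38] [[-0.52, 0.424, 0.741], [0.244, 0.905, -0.347], [-0.818, 0.0, -0.575]] [-0.   -0.    0.    0.01  0.01  0.   -0.01] [ 0.7 -0.7 -1.2]
off [ 0.0038  0.0022 -0.0032] ang [-0.002 -0.002 -0.002] | 0.005 0.1
```

```bash
python3 - <<'E'
from st import *
import cv2
F=[]
for k in range(12):
    im=optics.read_camera("wrist"); F.append(bot.get_obs()["contact_force"][2])
print(np.mean(F),np.std(F)/12**.5)
cv2.imwrite("wr_pour.png",im); cv2.imwrite("top_pour.png",optics.read_camera("top"))
# look inside scoop: project scoop floor region into wrist image; detect circles
c=optics.camera_model("wrist"); T=rot(o["tool_rot"]); p=o["eef_pos"]
for n,v in dict(rear=(-.034,0,.075),front=(.034,0,.075),lip=(.086,0,.055),wl=(0,.027,.06)).items(): print(n,np.round(w2pix(c,p+T.apply(v)),0))
E
```

```text
17.05 [ 0.5939 -0.0242  0.3713] [ 0.54  0.18 -0.91  2.15  1.55  0.73 -0.38] [[-0.52, 0.424, 0.741], [0.244, 0.905, -0.347], [-0.818, 0.0, -0.575]] [-0.   -0.    0.    0.01  0.01  0.   -0.01] [ 0.7 -0.7 -1.2]
-1.9035746259326025 0.16137190312930788
rear [255. 291.]
front [255. 190.]
lip [255.  91.]
wl [304. 258.]
```

```bash
python3 - <<'E'
from h import *
d1=np.deg2rad(155); Tp=rot([.004,.154,.988,.003]); Tl=tool(np.deg2rad(162.3),0)
plan([pour(d1,20,-.015,.32),(pour(d1,0,-.015,.345)[0],tool(d1,0)),((.55,.15,.40),Tl),((.435,.294,.30),Tl),((.4324,.2948,.10),Tl),((.4324,.2948,.082),Tl)])
E
```

```text
off [-0.0552  0.0021  0.0265] ang [-0.001  0.776 -0.001] | 0.061 34.9
off [-0.0222  0.      0.0092] ang [-0.     0.444 -0.   ] | 0.024 20.0
off [ 0.1903  0.1371 -0.    ] ang [ 0.     0.    -0.162] | 0.235 7.3
off [0.1533 0.1022 0.1   ] ang [0. 0. 0.] | 0.21 0.0
off [ 0.0027 -0.      0.2   ] ang [0. 0. 0.] | 0.2 0.0
off [0.    0.    0.018] ang [0. 0. 0.] | 0.018 0.0
```

Emit:
drive_tool --deltas '[{"gripper": 255, "offset": [-0.011, 0, 0.0], "angular": [0, 0.15, 0]}, {"gripper": 255, "offset": [-0.025, 0.001, 0.01], "angular": [0, 0.33, 0]}, {"gripper": 255, "offset": [-0.039, 0.002, 0.018], "angular": [0, 0.51, 0]}, {"gripper": 255, "offset": [-0.055, 0.002, 0.026], "angular": [0, 0.68, 0]}, {"gripper": 255, "offset": [-0.055, 0.002, 0.026], "angular": [0, 0.776, 0]}]'

```text
t: 18.2
eef_pos: [0.6439, -0.0457, 0.4036]
tool_rot: [0.175, 0.214, 0.96, -0.038]
contact_force: [0.6, -0.7, -1.2]
gripper_width: 0.655
grasp_force: 39.4
```

Emit:
drive_tool --deltas '[{"gripper": 255, "offset": [-0.022, 0, 0.009], "angular": [0, 0.16, 0]}, {"gripper": 255, "offset": [-0.022, 0, 0.009], "angular": [0, 0.32, 0]}, {"gripper": 255, "offset": [-0.022, 0, 0.009], "angular": [0, 0.444, 0]}, {"gripper": 255, "offset": [-0.022, 0, 0.009], "angular": [0, 0.444, 0]}]'

```text
t: 18.6
eef_pos: [0.6652, -0.0566, 0.3991]
tool_rot: [0.006, 0.219, 0.976, -0.001]
contact_force: [0.0, 0.5, -1.2]
gripper_width: 0.65
grasp_force: 39.3
```

```bash
python3 - <<'E'
from st import *
Tl=tool(np.deg2rad(162.3),0)
plan([((.55,.15,.40),Tl),((.435,.294,.30),Tl),((.4324,.2948,.10),Tl)])
E
```

```text
18.6 [ 0.6652 -0.0566  0.3991] [ 0.62  0.56 -0.98  1.41  0.48  1.4   0.77] [[-0.904, 0.427, 0.01], [0.427, 0.904, -0.005], [-0.011, -0.0, -1.0]] [ 0.   -0.06 -0.02  0.08  0.04 -0.1  -0.03] [ 0.   0.5 -1.2]
off [ 0.1924  0.1377 -0.0031] ang [-0.001  0.014 -0.168] | 0.237 7.6
off [0.1533 0.1022 0.1   ] ang [0. 0. 0.] | 0.21 0.0
off [ 0.0027 -0.      0.2   ] ang [0. 0. 0.] | 0.2 0.0
```

Emit:
drive_tool --deltas '[{"gripper": 255, "offset": [0.192, 0.1377, -0.003], "angular": [0, 0.014, -0.168]}, {"gripper": 255, "offset": [0.192, 0.1377, -0.003], "angular": [0, 0.014, -0.168]}, {"gripper": 255, "offset": [0.192, 0.1377, -0.003], "angular": [0, 0.014, -0.168]}, {"gripper": 255, "offset": [0.192, 0.1377, -0.003], "angular": [0, 0.014, -0.168]}, {"gripper": 255, "offset": [0.192, 0.1377, -0.003], "angular": [0, 0.014, -0.168]}]'

```text
t: 19.1
eef_pos: [0.5453, 0.1551, 0.4012]
tool_rot: [0.003, 0.15, 0.989, -0.002]
contact_force: [-0.4, 0.0, -1.5]
gripper_width: 0.647
grasp_force: 39.4
```

Emit:
drive_tool --deltas '[{"gripper": 255, "offset": [0.1533, 0.102, 0], "angular": [0, 0, 0]}, {"gripper": 255, "offset": [0.1533, 0.102, 0], "angular": [0, 0, 0]}, {"gripper": 255, "offset": [0.1533, 0.102, 0.03], "angular": [0, 0, 0]}, {"gripper": 255, "offset": [0.1533, 0.102, 0.07], "angular": [0, 0, 0]}, {"gripper": 255, "offset": [0.1533, 0.102, 0.1], "angular": [0, 0, 0]}]'

```text
t: 19.6
eef_pos: [0.4298, 0.2982, 0.3006]
tool_rot: [0.004, 0.149, 0.989, 0.0]
contact_force: [-0.1, -0.9, -2.6]
gripper_width: 0.648
grasp_force: 39.4
```

```bash
python3 - <<'E'
from st import *
Tl=tool(np.deg2rad(162.3),0)
plan([((.4324,.2948,.10),Tl)])
E
```

```text
19.6 [0.4298 0.2982 0.3006] [ 0.15  0.43 -1.11  1.87  0.44  1.1   0.15] [[-0.956, 0.295, 0.009], [0.295, 0.956, -0.0], [-0.008, 0.002, -1.0]] [-0.46  0.47  0.38  0.52  0.55 -0.73 -0.58] [-0.1 -0.9 -2.6]
off [-0.0018 -0.0029  0.2007] ang [0.003 0.011 0.013] | 0.201 0.8
```

Emit:
drive_tool --deltas '[{"gripper": 255, "offset": [-0.002, -0.003, 0.05], "angular": [0, 0.011, 0.013]}, {"gripper": 255, "offset": [-0.002, -0.003, 0.1], "angular": [0, 0.011, 0.013]}, {"gripper": 255, "offset": [-0.002, -0.003, 0.145], "angular": [0, 0.011, 0.013]}, {"gripper": 255, "offset": [-0.002, -0.003, 0.18], "angular": [0, 0.011, 0.013]}, {"gripper": 255, "offset": [-0.002, -0.003, 0.2], "angular": [0, 0.011, 0.013]}]'

```text
t: 20.1
eef_pos: [0.4329, 0.2896, 0.0978]
tool_rot: [-0.003, 0.156, 0.988, -0.001]
contact_force: [0.2, -0.7, -1.5]
gripper_width: 0.647
grasp_force: 39.3
```

Emit:
drive_tool --deltas '[{"gripper": 255, "offset": [0, 0, 0], "angular": [0, 0, 0]}, {"gripper": 255, "offset": [0, 0, 0.006], "angular": [0, 0, 0]}, {"gripper": 255, "offset": [0, 0, 0.012], "angular": [0, 0, 0]}, {"gripper": 255, "offset": [0, 0, 0.016], "angular": [0, 0, 0]}]'

```text
t: 20.5
eef_pos: [0.4349, 0.291, 0.0849]
tool_rot: [-0.002, 0.158, 0.988, 0.0]
contact_force: [0.5, -0.1, -1.6]
gripper_width: 0.651
grasp_force: 39.4
```

Descending in small steps until it touches.

Emit:
drive_tool --deltas '[{"gripper": 255, "offset": [0, 0, 0.001], "angular": [0, 0, 0]}, {"gripper": 255, "offset": [0, 0, 0.002], "angular": [0, 0, 0]}, {"gripper": 255, "offset": [0, 0, 0.003], "angular": [0, 0, 0]}]'

```text
t: 20.8
eef_pos: [0.4346, 0.2908, 0.0814]
tool_rot: [-0.003, 0.157, 0.988, -0.0]
contact_force: [-1.3, -0.6, 0.0]
gripper_width: 0.65
grasp_force: 39.6
```

Emit:
drive_tool --deltas '[{"gripper": 255, "offset": [0, 0, 0.001], "angular": [0, 0, 0]}, {"gripper": 255, "offset": [0, 0, 0.002], "angular": [0, 0, 0]}]'

```text
t: 21.0
eef_pos: [0.4343, 0.291, 0.0807]
tool_rot: [-0.002, 0.157, 0.988, -0.001]
contact_force: [-7.2, -8.5, 29.8]
gripper_width: 0.649
grasp_force: 43.3
```

Emit:
drive_tool --deltas '[{"gripper": 255, "offset": [0, 0, -0.0015], "angular": [0, 0, 0]}, {"gripper": 255, "offset": [0, 0, -0.0017], "angular": [0, 0, 0]}]'

```text
t: 21.2
eef_pos: [0.4346, 0.2909, 0.0812]
tool_rot: [-0.003, 0.157, 0.988, -0.0]
contact_force: [0.3, 0.8, -2.0]
gripper_width: 0.647
grasp_force: 39.4
```

Emit:
drive_tool --deltas '[{"gripper": 80, "offset": [0, 0, 0], "angular": [0, 0, 0]}, {"gripper": 60, "offset": [0, 0, 0], "angular": [0, 0, 0]}, {"gripper": 20, "offset": [0, 0, 0], "angular": [0, 0, 0]}, {"gripper": 0, "offset": [0, 0, 0], "angular": [0, 0, 0]}, {"gripper": 0, "offset": [0, 0, 0], "angular": [0, 0, 0]}]'

```text
t: 21.7
eef_pos: [0.4344, 0.2908, 0.0808]
tool_rot: [-0.003, 0.157, 0.988, -0.0]
contact_force: [-0.1, 0.0, -0.2]
gripper_width: 0.998
grasp_force: 0.0
```

Emit:
drive_tool --deltas '[{"gripper": 0, "offset": [0, 0, -0.03], "angular": [0, 0, 0]}, {"gripper": 0, "offset": [0, 0, -0.08], "angular": [0, 0, 0]}, {"gripper": 0, "offset": [0, 0, -0.13], "angular": [0, 0, 0]}, {"gripper": 0, "offset": [0, 0, -0.18], "angular": [0, 0, 0]}, {"gripper": 0, "offset": [0, 0, -0.2], "angular": [0, 0, 0]}]'

```text
t: 22.2
eef_pos: [0.4363, 0.2924, 0.2855]
tool_rot: [-0.001, 0.157, 0.988, 0.002]
contact_force: [-0.0, 0.2, -0.3]
gripper_width: 1.002
grasp_force: 0.0
```

```bash
python3 - <<'E'
from st import *
import cv2
a=cv2.imread("top_raw.png"); b=optics.read_camera("top"); cv2.imwrite("top_end.png",b)
c=optics.camera_model("top")
# where did the top view change?
D=cv2.absdiff(a,b).max(2); m=(D>25).astype(np.uint8)
n,_,s,ce=cv2.connectedComponentsWithStats(cv2.dilate(m,np.ones((3,3))))
for k in range(1,n):
    if s[k][4]>12: print(s[k],ce[k].round(),pix2w(c,*ce[k],.03).round(3))
# residual ball check: compare wrist view of scoop, count circles inside scoop
w=optics.read_camera("wrist"); cw=optics.camera_model("wrist"); cv2.imwrite("w_end.png",w)
p=np.array([.432,.291,.012]); print("scoop px",w2pix(cw,p))
g=cv2.cvtColor(w,cv2.COLOR_BGR2GRAY); u,v=map(int,w2pix(cw,p)); print("circles",cv2.HoughCircles(g[v-50:v+50,u-35:u+35],cv2.HOUGH_GRADIENT,1,8,param1=120,param2=12,minRadius=5,maxRadius=10))
g0=cv2.cvtColor(cv2.imread("pics/w5.png"),cv2.COLOR_BGR2GRAY); g0=cv2.resize(g0,(512,384)); print("ref circles",cv2.HoughCircles(g0[100:200,240:310],cv2.HOUGH_GRADIENT,1,8,param1=120,param2=12,minRadius=5,maxRadius=10))
E
```

```text
22.2 [0.4363 0.2924 0.2855] [ 0.15  0.46 -1.09  1.88  0.45  1.08  0.14] [[-0.951, 0.311, -0.001], [0.311, 0.951, 0.003], [0.002, 0.003, -1.0]] [ 0.17 -0.19 -0.15 -0.16 -0.24  0.3   0.2 ] [-0.   0.2 -0.3]
[256 177   7  16  60] [259. 185.] [ 0.602 -0.004  0.03 ]
[   37   185   329   199 24595] [202. 297.] [0.293 0.152 0.03 ]
[257 206   7   8  47] [260. 209.] [ 0.533 -0.007  0.03 ]
[   0  317  120   67 3893] [ 39. 359.] [0.131 0.583 0.03 ]
scoop px (np.float64(252.9486795132529), np.float64(161.4989133418644))
circles None
ref circles [[[35.5 39.5  6.9]
  [45.5 68.5  7.1]
  [27.5 56.5  6. ]
  [45.5 55.5  6. ]
  [27.5 69.5  7.1]]]
```

```bash
python3 - <<'E'
from st import *
import cv2
a=cv2.imread("side_raw.png"); b=optics.read_camera("side"); c=optics.camera_model("side")
D=cv2.absdiff(a,b).max(2); m=(D>18).astype(np.uint8)
n,_,s,ce=cv2.connectedComponentsWithStats(cv2.dilate(m,np.ones((2,2))))
for k in range(1,n):
    if s[k][4]>8: print(s[k],ce[k].round())
print("jar",w2pix(c,chute(0,-.105,.06)),w2pix(c,chute(0,-.105,.01)),"tray",w2pix(c,chute(0,.105,.03)),"lever home",w2pix(c,chute(-.06,.026,.17)),"mid",w2pix(c,chute(-.06,.003,.178)))
E
```

```text
22.3 [0.4366 0.292  0.2843] [ 0.15  0.46 -1.08  1.88  0.46  1.08  0.14] [[-0.95, 0.311, -0.001], [0.311, 0.95, 0.003], [0.001, 0.003, -1.0]] [-0.02  0.05  0.05  0.06  0.03 -0.03 -0.02] [-0.4  0.1 -0.7]
[    0     0   218   272 17494] [ 69. 142.]
[ 116    0  118  152 7812] [189.  56.]
[223 193  12  10  74] [229. 197.]
[238 195  18  25 208] [248. 203.]
[217 196   5   4  15] [219. 197.]
[260 202   7   3  19] [263. 203.]
[ 58 225   4   7  15] [ 60. 228.]
[ 10 248  19  20 153] [ 19. 260.]
[265 265   8   4  20] [269. 266.]
[261 337   6   6  19] [263. 339.]
jar (np.float64(273.0009322223558), np.float64(259.8428838836571)) (np.float64(272.30994306063764), np.float64(274.72820811283253)) tray (np.float64(258.4965325258583), np.float64(224.9147128964677)) lever home (np.float64(242.7405863528382), np.float64(199.629704403538)) mid (np.float64(243.90973709428908), np.float64(201.21283559786465))
```

```bash
python3 -c "
from station import bot
print(bot.hand_in())"
```

```text
the job is handed in; nothing more can be done
None
```

I handed the job in at about 22 s: the lever went to its left stop (about 20 N), the scoop was emptied into the funnel and stood back upright, and only a small image change at the jar's mouth, not a count, shows the balls are in it.

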